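Snug a gearbox filler plug with the right hex key

ROBOT

A 6-joint arm with a two-finger parallel gripper is mounted at the origin on the work surface. World frame = base frame: x ahead of the robot, y to its left, z up, the work surface at z = 0. Lengths are in m, angles in rad, forces in N, time in s.
With the tool pointing down it reaches from about 0.25 to 0.775 m from the base axis. Payload 4 kg.
Tool frame: the origin (TCP) lies at the very end of the fingers, on their centre line; the grasp point (between the pads) lies 19 mm behind it; z points along the fingers, y is the line along which they close (so a half turn about z gives the same grasp; the last joint's range is limited). The gripper opens to 94 mm and grips with 3 to 60 N. Pads are 16 mm wide; open, the fingers measure 119 mm over their backs; the gripper's body (75 mm by 177 mm) begins 78 mm behind the grasp point.
Start: joints at [1.23, 0.087, 1.371, -0, 1.684, -0.103], TCP at [0.13, 0.535, 0.206] pointing down, gripper open.
Joint ranges: [-3.1, 3.1], [-0.76, 2.03], [0.27, 2.55], [-1.08, 4.22], [0.17, 2.65], [-2.57, 2.57]. Speed limits (rad/s): [2.79, 2.79, 3.14, 3.14, 3.14, 3.14].

INTERFACE

Orientations are given as [roll, pitch, yaw] about the fixed x, y, z axes, in that order (R = Rz(yaw) Ry(pitch) Rx(roll)).
In Python, from bench import robot, snapshot, finder gives the robot as it stands.
- The arm moves only by the tool drive_tool, never from a script. Its argument "deltas" is text: rows parted by semicolons, each of 7 numbers parted by spaces: the shift along the tool's x, y, z each as a share of 100 mm, from -1 to 1, then the turn, a rotation vector about the tool's x, y, z each as a share of 90 degrees, from -1 to 1, then the finger opening in mm, from 0 to 94. In form: tx ty tz rx ry rz gripper; .... A call has 1 to 5 rows; each row is the pose to reach, as a shift and turn from the pose commanded when the call began, along the tool's axes at that moment; what a row does not reach only later rows make up. A row lasts 1/10 s, in which the tool goes at most 50 mm and 8.59 degrees, less where a joint would pass 70% of its speed; a pose out of reach is approached as far as the arm can. A call with a number of a shift or a turn outside -1 to 1 is refused whole. A call with a gripper value outside its range is refused whole. The fingers move at their own pace and stop on an object; the grip force is fixed at half the most. Time passes only in rows, so rows that repeat a pose let the fingers close. It gives the time, the measured TCP pose, the force, the opening and the grip force at its end, in the units of the state.
- robot.get_obs(): the state, without advancing time (a new reading comes with each control period).
- snapshot(name): name is "side" or "top"; returns a dict with "img" (400x640x3 uint8, red, green, blue), "fx", "fy", "cx", "cy" (pixels), "T" (4x4, takes a point from camera to world coordinates). Camera axes: x right, y up, looking along -z (the intrinsics and any distortion apply to the point x, -y, -z); pixel columns grow to the right and rows downward; lengths in m; the calibration is good to about 2 mm. A picture is of the moment at which its call begins. There is no depth.
- robot.close_job(): hands the job in; it is judged then, once.
Trained networks look in the newest picture that a camera, given by its name, has taken for a name from the list of things; names that differ only in an ending like _2 or _b are one class to them, and where a whole thing is asked for, a point or a joint stands for the part that bears it (a point fixed in the world has none). Each returns a list of dicts, best first, with "confidence" (0 to 1); they miss things now and then, are a little off and sometimes report something else, mostly with a low value. They report only what shows in the picture. A call takes as long as a camera call. They do not tell look-alikes from the thing itself.
- finder.look_for(camera, thing): "xy" ([column, row] in pixels, amid what is visible of it).
- finder.masks_of(camera, thing): "region" (400x640 bool, what is visible of it) and "xy" ([column, row] in pixels, amid what is visible of it).
- finder.landmark_of(camera, thing): "xy" ([column, row] in pixels: a listed point, or the origin of a listed thing).
The state is a dict: "time": time; "joint_positions": joint angles; "qvel": joint speeds; "joint_torque": joint torques, N m; "tool_pos": TCP position; "ee_rot": TCP orientation; "wrist_force": force on the tool from outside, world axes, zero at the start; "wrist_torque": the same for the moment, N m; "width": finger opening in m; "finger_force": force on a finger pad.
Only numpy, scipy, OpenCV 4.12 (cv2) and the standard library are available. Lean on these libraries where they do the work, as an engineer would, in place of code of your own. Each camera call takes 0.05 s, during which the arm holds its last target. There are 200 camera calls.

TASK

Tighten the brass filler plug on the gearbox: take the red-sleeved hex key from the rack, push it fully home in the plug's hex socket before turning anything, then, key still fully home, turn the plug clockwise until it stops, white mark in line with the yellow one. Put the key back in its own place in the rack and let go, leaving the plug tight. Do not knock the oil bottle, grease tin or blue-sleeved key about.

Things in the scene. Friction and masses are not known exactly. Their poses are not given: they have to be found in the camera images.
- key_mid (a point): Grip point of the red-sleeved hex key, on the axis of its level long arm, 60 mm from the short arm's axis, about at the centre of mass. Dark steel hexagonal bar, 17 mm across flats (flats left and right: 17 mm wide to grip from above, 19.6 mm tall), 0.36 kg. x runs along the long arm, which ends 155 mm from the short arm's axis. In the rack it is level, short arm down
- key_tip (a point): Centre of the flat lower end of the red key's short arm, the end that goes into the plug (60 mm back along -x and 52 mm below key_mid). z points up along the short arm, x along the long arm; flats face +y and -y and every 60 degrees
- thin_key_mid (a point): The same point of the blue-sleeved key, 12 mm across flats, long arm 140 mm, tip 49 mm below the long arm: too thin for the plug. It stands in the other place of the rack; leave it there
- rack: Wooden key rack, fixed, 160 x 130 mm, origin under its centre at bench level. Places at y = +37.5 and -37.5 mm; either key in either, long arm along the rack's +x. Each has a tube at x = -60 mm (hole 27 x 24 mm, top 58 mm, floor 20 mm high) for the short arm and at x = +60 mm a fork 22 mm wide, floor 62 mm high (long arm's axis then 72 mm), cheeks to 72 mm; free beneath the arm between them
- housing: Aluminium gearbox housing, fixed, origin at bench level under the plug's axis; x -70 to +120 mm, y -65 to +65 mm, 70 mm high, round boss under the plug (radius 40, 77 mm high). A dark solenoid tower (radius 23 mm, top 165 mm above the bench) stands at x = +85 mm, y = 0, in the way of the key's swing. Yellow mark on the boss: where the plug's white mark is when tight
- plug_mouth (a point): Centre of the mouth of the plug's hexagonal socket, 103 mm above the bench, z up, turns with the plug (yaw = housing yaw minus joint plug). 18.2 mm across flats, 18 mm deep, 2.5 mm 45 degree lead-in. Flats face +y, -y and every 60 degrees: the key enters with its x axis at this frame's yaw or any multiple of 60 degrees from it; about 8 degrees of turning play either way
- plug_seat (a point): Centre of the socket's floor, 18 mm below the mouth; the key is fully home when its tip rests here (long arm's axis then 137 mm above the bench). Let go there, the key stays in but leans up to 8 degrees, long arm drooping
- plug_mark (a point): White paint mark on the plug's 58 mm flange, 24 mm from its axis, on its +x side
- plug (a joint): Turn of the plug, rad, growing clockwise seen from above; loose at the start (0.1 to 0.6), 1.7 is the hard stop (tight). Stiff turning, about 0.25 N m; it stays where it is left
- oil: Yellow oil bottle, loose, radius 31 mm, 165 mm tall, origin under its centre; stands beside the housing on one side within the long arm's swing. Leave alone
- tin: Green grease tin, loose, radius 34 mm, 55 mm tall, origin under its centre, on the other side of the housing and lower than the long arm's swing. Leave alone
There are look-alikes about, which are no part of the job. Leave any green or turquoise look-alike of the part that bears key_mid alone.

How it is judged:
By the outcome, as a careful person would: the job done as asked, in the order asked, and still so for the second after the job is handed in, with the robot touching nothing.
It also fails if it takes over 72 s, if anything falls off the work surface, if the arm or the gripper's body presses on something with over 40 N, if the wrist force passes 120 N, or if a joint passes its speed limit or range.

## Working session

There is one attempt and no reset: what is moved stays moved. The work goes in short steps, Python scripts to look and compute and a tool call to move; the robot and the scene stay as the last step left them, time stands still between calls to the robot, and variables do not carry over. Pictures are saved under pics/ and viewed, at most 10 in all, crops included, and the job is handed in when it is done.

Besides the shell and the picture viewer there is one more tool, called after "Emit:" as a command line: name --argument value ..., lists and objects as JSON in quotes. drive_tool: Moves the arm, as the interface text tells. Shift numbers are shares of 100 mm and turn numbers shares of 90 degrees, none past 1 either way. Its arguments: {"type":"object","properties":{"deltas":{"type":"string"}},"required":["deltas"]}

```bash
ls; mkdir -p pics; cat > h.py <<'E'
import numpy as np,cv2
from bench import robot,snapshot,finder
def save(s,n): cv2.imwrite(f'pics/{n}.png',s['img'][:,:,::-1])
def proj(s,P):
    p=np.linalg.inv(s['T'])@np.r_[P,1]; x,y,z=p[0],-p[1],-p[2]
    return np.array([s['fx']*x/z+s['cx'],s['fy']*y/z+s['cy']])
def ray(s,uv):
    d=np.array([(uv[0]-s['cx'])/s['fx'],-(uv[1]-s['cy'])/s['fy'],-1]); 
    return s['T'][:3,3],s['T'][:3,:3]@d/np.linalg.norm(d)
def atz(s,uv,z):
    o,d=ray(s,uv); return o+d*(z-o[2])/d[2]
def tri(rs):
    A=0;b=0
    for o,d in rs:
        M=np.eye(3)-np.outer(d,d);A=A+M;b=b+M@o
    return np.linalg.solve(A,b)
E
python3 - <<'E'
from h import *
np.set_printoptions(precision=4,suppress=True)
S={}
for c in('top','side'):
    s=S[c]=snapshot(c); save(s,c+'0'); print(c,{k:v for k,v in s.items() if k!='img'})
    for t in('key_mid','key_tip','thin_key_mid','rack','housing','plug_mouth','plug_mark','oil','tin'):
        print(c,t,[(np.round(r['xy'],1),round(r['confidence'],2)) for r in finder.landmark_of(c,t)])
print(robot.get_obs())
E
```

```text
pics
top {'fx': 373.50190613041036, 'fy': 373.50190613041036, 'cx': 319.72707940897334, 'cy': 197.5724217908173, 'T': array([[ 0.0093,  0.9944, -0.1048,  0.3541],
       [-0.9999,  0.0097,  0.003 ,  0.0085],
       [ 0.0039,  0.1048,  0.9945,  1.1169],
       [ 0.    ,  0.    ,  0.    ,  1.    ]])}
top key_mid [(array([242.5, 266.6]), 0.72), (array([309.5, 228.9]), 0.61), (array([256.9, 178.3]), 0.56)]
top key_tip [(array([222. , 254.1]), 0.93), (array([253.3, 198.7]), 0.85), (array([280.7, 225.1]), 0.63), (array([247.4, 182.8]), 0.42)]
top thin_key_mid [(array([229.9, 171.8]), 0.69)]
top rack [(array([246., 184.]), 0.91)]
top housing [(array([393.6, 174.3]), 0.6)]
top plug_mouth [(array([391.4, 172.6]), 0.37)]
top plug_mark [(array([404. , 163.8]), 0.86)]
top oil [(array([372.1, 128.6]), 0.97)]
top tin [(array([436.8, 192.6]), 0.7)]
side {'fx': 365.39323121900503, 'fy': 365.39323121900503, 'cx': 319.26379381315274, 'cy': 203.43416717444163, 'T': array([[ 0.7234,  0.5335, -0.4383,  0.1054],
       [-0.6903,  0.5727, -0.4422, -0.3488],
       [ 0.015 ,  0.6224,  0.7825,  0.7226],
    
[... 483 characters left out ...]
rk [(array([436.9, 246.9]), 0.6), (array([265.1, 180.8]), 0.58), (array([278.4, 164.1]), 0.53), (array([416.9, 268.8]), 0.19)]
side oil [(array([428., 217.]), 0.68)]
side tin [(array([452.1, 324.9]), 0.97)]
{'time': 1.0, 'joint_positions': array([ 1.2299,  0.0872,  1.3707,  0.    ,  1.6836, -0.1031]), 'qvel': array([ 0.0025, -0.0011,  0.0008,  0.0017, -0.001 ,  0.0004]), 'joint_torque': array([  0.0009, -34.0051, -30.2606,   0.0719,   0.0236,  -0.    ]), 'tool_pos': array([0.1296, 0.5345, 0.2055]), 'ee_rot': array([3.1415, 0.    , 2.9038]), 'wrist_force': array([-0.706 ,  0.103 ,  0.1396]), 'wrist_torque': array([ 0.0602, -0.0422,  0.0396]), 'finger_force': 0.0, 'width': 0.09375222129298866}
```

View pics/top0.png

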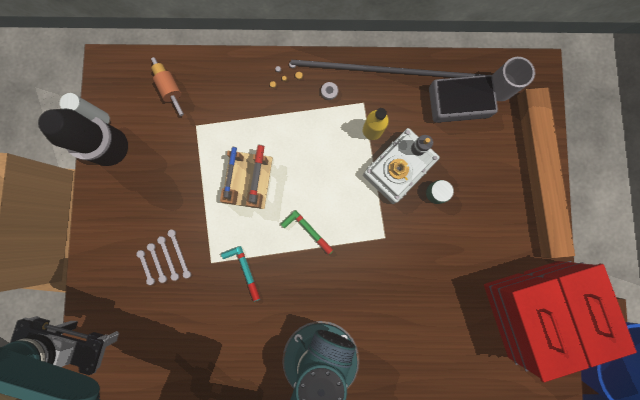

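View pics/side0.png

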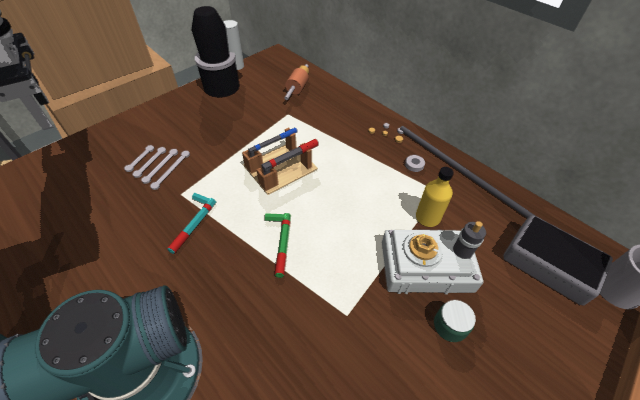

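Top: rack at (246,180) with the red key (arm from 252,203 to 261,148) right of the blue one. The housing is at (402,165), tower (423,143), oil (376,124), tin (440,190). The green and turquoise decoys lie on the bench. The side view agrees: red key (265,180)-(317,145), plug (424,246).

```bash
python3 - <<'E'
from h import *
np.set_printoptions(precision=4,suppress=True)
t=snapshot('top');s=snapshot('side')
def T(n,a,b):
    p=tri([ray(t,a),ray(s,b)]);print(n,p,'res',proj(t,p)-a,proj(s,p)-b);return p
T('key_mid',(256.9,178.3),(287,158.8))
T('thin',(229.9,171.8),(269.1,141.3))
T('mouth',(399,168),(427.6,238.4)); T('mark',(404,163.8),(436.9,246.9))
T('oil',(372.1,128.6),(428,217));T('tin',(436.8,192.6),(452.1,324.9));T('rack',(246,184),(278.7,164.6))
def crop(sn,c,w,h,k):
    x,y=c;return cv2.resize(sn['img'][y-h:y+h,x-w:x+w,::-1],None,fx=k,fy=k,interpolation=cv2.INTER_CUBIC)
a=np.hstack([crop(t,(247,177),40,40,5),crop(t,(402,166),40,40,5)])
b=np.hstack([crop(s,(280,160),50,37,4),crop(s,(432,250),50,37,4)])
cv2.imwrite('pics/z1.png',np.vstack([a[50:350],b[:,:800]]))
for c in('top','side'):
  for th in('key_mid','thin_key_mid','plug_mouth','housing'):
    for r in finder.masks_of(c,th):
        m=r['region'];p=np.argwhere(m)[:,::-1].astype(np.float32)
        print(c,th,round(r['confidence'],2),r['xy'],len(p),cv2.minAreaRect(p) if len(p) else 0)
E
```

```text
key_mid [0.5177 0.1863 0.0606] res [-0.3335  0.4418] [ 0.6149 -0.0648]
thin [0.5314 0.2674 0.0591] res [-1.4447  2.044 ] [ 2.6684 -0.31  ]
mouth [ 0.5457 -0.213   0.1071] res [ 0.6377 -0.5186] [-1.1412  0.0506]
mark [ 0.5627 -0.2329  0.0796] res [ 0.4995 -0.3951] [-0.888  0.031]
oil [ 0.6876 -0.1532 -0.0108] res [-0.6279  0.5502] [ 1.0459 -0.0784]
tin [ 0.4905 -0.3481 -0.001 ] res [ 0.0331 -0.0242] [-0.0631 -0.0018]
rack [0.5108 0.223  0.0164] res [ 0.5877 -0.7748] [-1.0712  0.0962]
top key_mid 0.82 [242.8, 265.4] 484 ((245.42483520507812, 271.5306091308594), (58.00776672363281, 20.64816665649414), 53.80678939819336)
top key_mid 0.77 [305.8, 225.8] 489 ((306.5000305175781, 236.00003051757812), (55.86143493652344, 20.50609588623047), 45.0)
top key_mid 0.56 [257.1, 171.7] 407 ((255.88192749023438, 173.34347534179688), (8.180224418640137, 57.835960388183594), 7.969610214233398)
top thin_key_mid 0.75 [232.5, 171.7] 243 ((229.7230987548828, 172.21539306640625), (6.945944786071777, 51.59844970703125), 7.125016689300537)
top plug_mouth 0.67 [258.3, 170.6] 420 ((255.81797790527344, 173.22869
[... 407 characters left out ...]
525878906), (23.702320098876953, 67.08203887939453), 26.56505012512207)
side key_mid 0.57 [291.2, 156.3] 480 ((290.6000671386719, 155.1999969482422), (9.838699340820312, 62.60989761352539), 63.43495178222656)
side thin_key_mid 0.66 [267.8, 141.6] 382 ((272.2378234863281, 140.14024353027344), (9.822671890258789, 54.17849349975586), 61.8583984375)
side plug_mouth 0.76 [424.3, 245.9] 564 ((424.0, 247.0), (24.0, 28.0), 90.0)
side plug_mouth 0.16 [276.7, 164.9] 2111 ((279.7409973144531, 161.25485229492188), (51.79972839355469, 66.68753051757812), 61.8583984375)
side housing 0.92 [435.0, 257.2] 6177 ((434.25335693359375, 258.08642578125), (70.83224487304688, 103.65414428710938), 87.79740142822266)
```

View pics/z1.png

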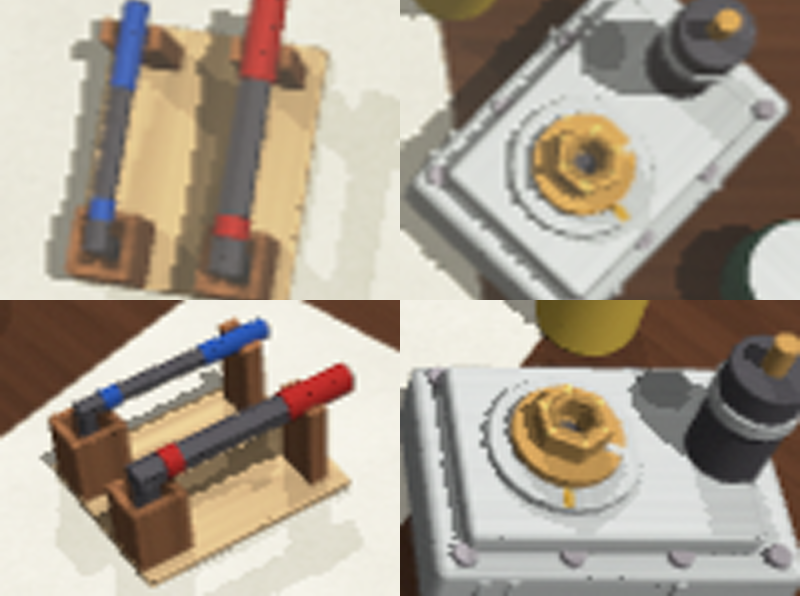

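The crop shows the white mark at about top (406,165), side (435.5,250) and the yellow one at top (406,178.5), side (424,262). Both sockets face up. Next I'll fit models to get the poses.

```bash
cat > fit.py <<'E'
from h import *
from scipy.optimize import minimize,least_squares
np.set_printoptions(precision=4,suppress=True)
def hexa(R,p0,ax,u,af):  # hex prism verts along ax list of distances
    pass
def keypts(x,y,z,yaw):
    c,s=np.cos(yaw),np.sin(yaw);R=np.array([[c,-s,0],[s,c,0],[0,0,1]])
    r=.0098;P=[]
    for a in np.arange(6)*np.pi/3+np.pi/2:
        for X in(-.0695+.0,.095): P.append([X,r*np.cos(a),r*np.sin(a)])
    A=np.array(P)@R.T+[x,y,z]
    B=[[-.06+r*np.cos(a+np.pi/2+np.pi/6*0),r*np.sin(a),Z] for a in np.arange(6)*np.pi/3+np.pi/6 for Z in(0,-.014)]
    return A,np.array(B)@R.T+[x,y,z]
def sil(sn,parts,k=4):
    m=np.zeros((400*k,640*k),np.uint8)
    for A in parts:
        h=cv2.convexHull(np.array([proj(sn,p)*k+k/2 for p in A]).astype(np.float32)).round().astype(np.int32)
        cv2.fillConvexPoly(m,h,1)
    return cv2.resize(m.astype(np.float32),(640,400),interpolation=cv2.INTER_AREA)
t=snapshot('top');s=snapshot('side')
def mask(c,near):
    L=[r for r in finder.masks_of(c,'key_mid') if np.hypot(*(np.array(r['xy'])-near))<15]
    return L[0]['region'].astype(float) if L else None
M=[(t,mask('top',(257,172))),(s,mask('side',(291,156)))]
print([m is not None for _,m in M])
M=[q for q in M if q[1] is not None]
def cost(v,per=False):
    e=[np.abs(sil(sn,keypts(*v))-m).sum()/m.sum() for sn,m in M]
    return e if per else sum(e)
v0=np.array([.5177,.1863,.068,-.14])
sim=np.vstack([v0]+[v0+d for d in np.diag([.006,.006,.008,.06])])
r=minimize(cost,v0,method='Nelder-Mead',options=dict(initial_simplex=sim,xatol=1e-4,fatol=1e-3))
print('key',r.x,cost(r.x,True))
r2=minimize(lambda v:cost([v[0],v[1],.072,v[2]]),r.x[[0,1,3]],method='Nelder-Mead',options=dict(initial_simplex=np.vstack([r.x[[0,1,3]]]+[r.x[[0,1,3]]+d for d in np.diag([.004,.004,.04])])))
print('key z=.072',r2.x,r2.fun)
# housing: points in housing frame, (top px, side px)
def W(v,p):
    c,sn=np.cos(v[2]),np.sin(v[2]);return np.array([v[0]+c*p[0]-sn*p[1],v[1]+sn*p[0]+c*p[1],p[2]])
# yellow dir at -1.7 ; radius unknown ~.033-.04 on boss z .077; tower pin top
def res(v):
    a=-v[3];ye=(v[4]*np.cos(-1.7),v[4]*np.sin(-1.7),.0775);
    wm=(.024*np.cos(a),.024*np.sin(a),v[6])
    out=[]
    for p,a_,b_ in(((0,0,.103),(399.6,167.6),(424.5,242.5)),((.085,0,v[5]),(427.6,140.4),(478.5,225)),(ye,(406,178.6),(424.2,262)),(wm,(405.7,164.6),(435.5,250))):
        P=W(v,p);out+=list(proj(t,P)-a_)+list(proj(s,P)-b_)
    return out
q=least_squares(res,[.545,-.213,-.8,.35,.034,.165,.085],loss='soft_l1')
print('housing x y yaw plug ry ztower zmark',q.x);print(np.array(res(q.x)).reshape(-1,4))
for _ in range(3):
    pm=[[np.round(x['xy'],1) for x in finder.landmark_of(c,n)[:1]] for n in('plug_mouth','plug_mark','key_mid') for c in('top','side')];print(pm);snapshot('top');snapshot('side')
E
python3 fit.py
```

```text
[True, True]
key [ 0.5193  0.19    0.0674 -0.1266] [np.float64(0.15548440979955458), np.float64(0.16111680327868852)]
key z=.072 [ 0.5184  0.1878 -0.1363] 0.3785484135966994
housing x y yaw plug ry ztower zmark [ 0.5438 -0.216  -0.7577  0.2122  0.0332  0.1604  0.078 ]
[[ 0.7919  0.8205  2.1204 -1.5166]
 [-0.4452  0.9961  0.2264 -0.2432]
 [-0.0304  0.5501  0.2617 -0.3193]
 [-0.3089  0.7693 -0.0563 -0.298 ]]
[[array([396.1, 168.6])], [array([424.1, 240.4])], [array([375.2, 131.4])], [array([435.2, 247.5])], [array([245.9, 267.7])], [array([196.3, 219.7])]]
[[array([400.3, 166. ])], [array([426. , 239.3])], [array([406.8, 163.8])], [array([434. , 251.8])], [array([244.3, 267.6])], [array([195.6, 222.1])]]
[[array([401.4, 167.4])], [array([423.3, 240.5])], [array([405. , 165.8])], [array([434.6, 247.1])], [array([240.8, 266.1])], [array([288.6, 155.9])]]
```

Emit:
drive_tool --deltas "-0.5 -0.27 0 0 0 -0.07 94; -1 -0.53 0 0 0 -0.07 60; -1 -0.53 0 0 0 -0.07 50"

```text
time: 3.2
tool_pos: [0.2168, 0.4572, 0.2057]
ee_rot: [-3.141, 0.002, 3.01]
wrist_force: [-0.8, -0.4, 1.3]
width: 0.0814
finger_force: 0.0
```

Emit:
drive_tool --deltas "-0.5 -0.27 0 0 0 0 50; -1 -0.53 0 0 0 0 50; -1 -0.53 0 0 0 0 50"

```text
time: 3.5
tool_pos: [0.3095, 0.3921, 0.2056]
ee_rot: [-3.141, 0.001, 3.009]
wrist_force: [-0.2, 0.4, -0.1]
width: 0.0577
finger_force: 0.0
```

Emit:
drive_tool --deltas "-0.5 -0.27 0 0 0 0 50; -1 -0.53 0 0 0 0 50; -1 -0.53 0 0 0 0 50"

```text
time: 3.8
tool_pos: [0.4016, 0.3271, 0.2052]
ee_rot: [-3.141, 0.001, 3.01]
wrist_force: [0.2, 0.3, -0.5]
width: 0.0501
finger_force: 0.0
```

Emit:
drive_tool --deltas "-0.5 -0.27 0 0 0 0 50; -1 -0.53 0 0 0 0 50; -1 -0.53 0 0 0 0 50"

```text
time: 4.1
tool_pos: [0.4938, 0.2621, 0.2049]
ee_rot: [-3.141, -0.0, 3.01]
wrist_force: [-0.5, -0.2, -0.3]
width: 0.0501
finger_force: 0.0
```

```bash
cat > plan.py <<'E'
import sys
from h import *
from scipy.spatial.transform import Rotation as Ro
def plan(pos,yaw,o=None):
    o=o or robot.get_obs();R=Ro.from_euler('xyz',o['ee_rot']);T=Ro.from_euler('xyz',[np.pi,0,yaw])
    d=R.inv().apply(np.array(pos)-o['tool_pos'])/.1;w=(R.inv()*T).as_rotvec()/(np.pi/2)
    print('plan',np.round(d,3),np.round(w,3))
if __name__=='__main__': a=[float(x) for x in sys.argv[1:]];plan(a[:3],a[3])
E
python3 plan.py .5187 .188 .205 3.01
```

```text
plan [-0.344 -0.702 -0.001] [-0. -0.  0.]
```

Emit:
drive_tool --deltas "-0.17 -0.35 0 0 0 0 50; -0.34 -0.7 0.3 0 0 0 50; -0.34 -0.7 0.7 0 0 0 50; -0.34 -0.7 0.9 0 0 0 50; -0.34 -0.7 0.9 0 0 0 50"

```text
time: 4.6
tool_pos: [0.513, 0.1904, 0.1113]
ee_rot: [-3.14, -0.009, 3.014]
wrist_force: [0.0, 0.0, -0.9]
width: 0.0499
finger_force: 0.0
```

```bash
python3 - <<'E'
from h import *
np.set_printoptions(precision=4,suppress=True)
t=snapshot('top');s=snapshot('side')
o=robot.get_obs();print(o['tool_pos'],o['ee_rot'])
def crop(sn,c,w,h,k):
    x,y=c;return cv2.resize(sn['img'][y-h:y+h,x-w:x+w,::-1],None,fx=k,fy=k,interpolation=cv2.INTER_CUBIC)
a=np.hstack([crop(t,(250,175),50,40,4),crop(s,(285,150),50,40,4)])
b=np.hstack([crop(t,(400,168),25,20,8),crop(s,(426,248),25,20,8)])
cv2.imwrite('pics/z2.png',np.vstack([a[:280],b]))
print(proj(t,o['tool_pos']),proj(s,o['tool_pos']))
E
```

```text
[0.5159 0.1912 0.116 ] [ 3.1407 -0.0004  3.0152]
[251.3929 176.2308] [284.5475 141.8   ]
```

View pics/z2.png

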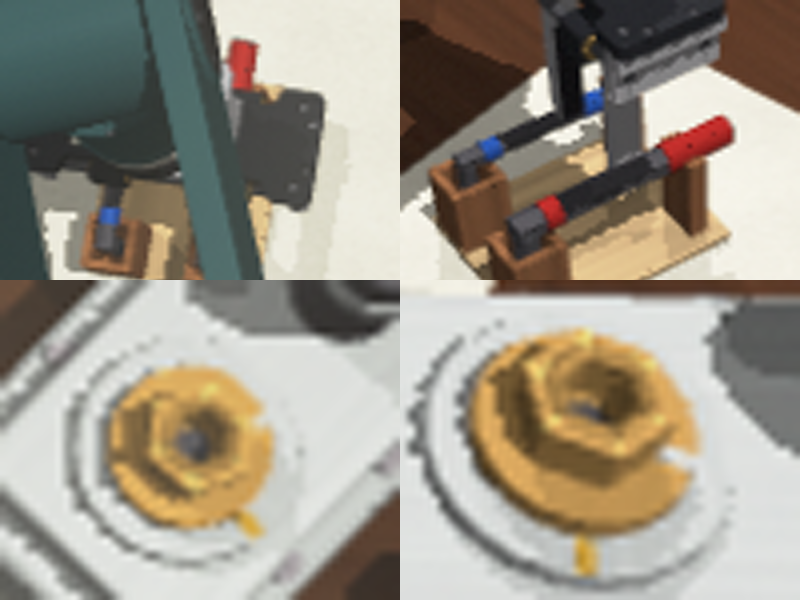

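Side view: the fingers straddle the red key cleanly at (285,142), above it. The plug close-up shows the white mark at the flange's right edge and the yellow one below.

```bash
python3 plan.py .5187 .1885 .053 3.01
```

```text
plan [-0.031 -0.023  0.63 ] [ 0.001 -0.     0.003]
```

Emit:
drive_tool --deltas "-0.03 -0.02 0.2 0 0 0 50; -0.03 -0.02 0.4 0 0 0 50; -0.03 -0.02 0.55 0 0 0 50; -0.03 -0.02 0.62 0 0 0 50; -0.03 -0.02 0.62 0 0 0 40"

```text
time: 5.2
tool_pos: [0.5187, 0.1878, 0.0533]
ee_rot: [-3.142, -0.001, 3.014]
wrist_force: [-0.3, 0.8, -0.7]
width: 0.045
finger_force: 0.0
```

Emit:
drive_tool --deltas "0 0 0 0 0 0 20; 0 0 0 0 0 0 10; 0 0 0 0 0 0 0; 0 0 0 0 0 0 0; 0 0 0 0 0 0 0"

```text
time: 5.7
tool_pos: [0.5196, 0.1876, 0.0543]
ee_rot: [3.141, 0.001, 3.014]
wrist_force: [-0.9, 0.8, 2.3]
width: 0.0166
finger_force: 30.0
```

Emit:
drive_tool --deltas "0 0 -0.1 0 0 0 0; 0 0 -0.3 0 0 0 0; 0 0 -0.6 0 0 0 0; 0 0 -1 0 0 0 0; 0 0 -1 0 0 0 0"

```text
time: 6.2
tool_pos: [0.5223, 0.1882, 0.1602]
ee_rot: [3.137, 0.011, 3.014]
wrist_force: [-0.1, 0.1, -1.7]
width: 0.0168
finger_force: 30.0
```

```bash
python3 plan.py .52 .1 .19 2.7
```

```text
plan [-0.093 -0.876 -0.301] [0.004 0.007 0.2  ]
```

```bash
python3 - <<'E'
from h import *
np.set_printoptions(precision=4,suppress=True)
t=snapshot('top');s=snapshot('side')
P={'t':(t,375,148,0),'s':(s,401,228,400)}
def px(k,X,Y): sn,x0,y0,ox=P[k]; return sn,np.array([x0+(X-ox)/8-.44,y0+(Y-280)/8-.44])
for z in(.08,.085,.09):
  for k,c,w in(('t',(191,447),(255,421)),('s',(583,432),(678,457))):
    C=atz(*px(k,*c),z);M=atz(*px(k,*w),z);d=M-C;print(z,k,C[:2],np.hypot(*d[:2]),np.degrees(np.arctan2(d[1],d[0])))
for k,y in(('t',(250,523)),('s',(586,555))):
    print('yellow',atz(*px(k,*y),.0775))
for k,m in(('t',(200,428)),('s',(590,388))): print('mouth',atz(*px(k,*m),.103))
E
python3 plan.py .51 .06 .19 2.6
```

```text
0.08 t [ 0.548  -0.2155] 0.024611615658469584 -67.24438206807451
0.08 s [ 0.5441 -0.2146] 0.024285157004860704 -61.100588291610364
0.085 t [ 0.5471 -0.2145] 0.024492935503720326 -67.24438206807439
0.085 s [ 0.5407 -0.2157] 0.024096187292559308 -61.10058829161044
0.09 t [ 0.5462 -0.2134] 0.02437425534897112 -67.24438206807429
0.09 s [ 0.5372 -0.2167] 0.023907217580257992 -61.10058829161033
yellow [ 0.5216 -0.2365  0.0775]
yellow [ 0.5167 -0.2364  0.0775]
mouth [ 0.5504 -0.2138  0.103 ]
mouth [ 0.5403 -0.2129  0.103 ]
plan [-0.071 -1.275 -0.36 ] [0.    0.001 0.263]
```

Emit:
drive_tool --deltas "-0.03 -0.2 -0.1 0 0 0.09 0; -0.06 -0.4 -0.2 0 0 0.18 0; -0.08 -0.6 -0.25 0 0 0.28 0; -0.1 -0.8 -0.25 0 0 0.37 0; -0.13 -1 -0.25 0 0 0.47 0"

```text
time: 6.8
tool_pos: [0.5175, 0.0857, 0.1755]
ee_rot: [-3.137, -0.003, 2.277]
wrist_force: [-0.3, 0.8, -2.8]
width: 0.0166
finger_force: 30.0
```

Emit:
drive_tool --deltas "-0.18 -0.16 0 0 0 0.09 0; -0.36 -0.32 0 0 0 0.18 0; -0.54 -0.48 0 0 0 0.28 0; -0.72 -0.64 0 0 0 0.37 0; -0.9 -0.8 0 0 0 0.47 0"

```text
time: 7.3
tool_pos: [0.5156, -0.0346, 0.1751]
ee_rot: [-3.136, -0.001, 1.545]
wrist_force: [-1.1, -0.5, -2.9]
width: 0.0164
finger_force: 30.0
```

Emit:
drive_tool --deltas "-0.25 0 0 0 0 0.09 0; -0.5 0 0 0 0 0.18 0; -0.75 0 0 0 0 0.27 0; -1 0 0 0 0 0.36 0; -1 0 0 0 0 0.36 0"

```text
time: 7.8
tool_pos: [0.5137, -0.1362, 0.175]
ee_rot: [-3.136, 0.003, 0.981]
wrist_force: [0.2, -0.6, -3.4]
width: 0.0165
finger_force: 30.0
```

```bash
python3 plan.py .511 -.264 .174 .977
```

```text
plan [-1.076  0.689  0.01 ] [-0.003  0.002  0.002]
```

Emit:
drive_tool --deltas "-0.25 0.17 0 0 0 0 0; -0.5 0.35 0 0 0 0 0; -0.8 0.52 0 0 0 0 0; -1 0.69 0 0 0 0 0; -1 0.69 0 0 0 0 0"

```text
time: 8.3
tool_pos: [0.5166, -0.2573, 0.1753]
ee_rot: [-3.137, 0.001, 0.984]
wrist_force: [0.4, 0.6, -2.2]
width: 0.0164
finger_force: 30.0
```

```bash
python3 - <<'E'
from h import *
np.set_printoptions(precision=4,suppress=True)
t=snapshot('top');s=snapshot('side')
o=robot.get_obs();print(o['tool_pos'],o['ee_rot'],o['joint_positions'])
psi=o['ee_rot'][2];k=psi-np.pi
mid=o['tool_pos']+[0,0,.0177];tip=mid+np.r_[-.06*np.cos(k),-.06*np.sin(k),-.052];top=tip+[0,0,.062]
end=mid+.095*np.r_[np.cos(k),np.sin(k),0]
for n,p in(('tip',tip),('shoulder',top),('end',end),('mid',mid)):print(n,p,proj(t,p),proj(s,p))
def crop(sn,c,w,h,k):
    x,y=c;return cv2.resize(sn['img'][y-h:y+h,x-w:x+w,::-1],None,fx=k,fy=k,interpolation=cv2.INTER_CUBIC)
cv2.imwrite('pics/z3.png',np.hstack([crop(t,(405,175),33,40,6),crop(s,(430,240),33,40,6)]))
E
```

```text
[ 0.5169 -0.2543  0.176 ] [-3.1366 -0.0009  0.9862] [-0.5563  0.1564  1.3523  0.001   1.6379  0.0284]
tip [ 0.55   -0.2043  0.1417] [399.1608 163.41  ] [428.4675 224.6981]
shoulder [ 0.55   -0.2043  0.2037] [404.5296 158.5325] [436.9494 205.0397]
end [ 0.4645 -0.3336  0.1937] [455.9452 193.6498] [471.8272 284.8646]
mid [ 0.5169 -0.2543  0.1937] [423.7586 172.5604] [448.2786 235.3008]
```

View pics/z3.png

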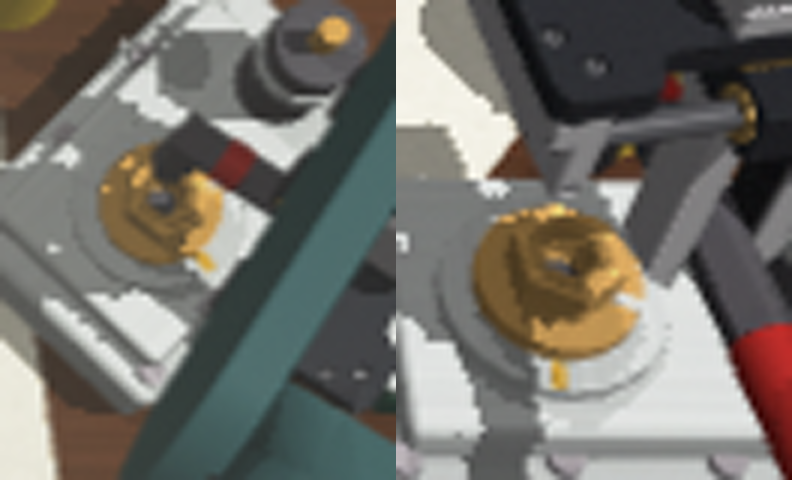

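Top: the key's short-arm end is at about (404,157), up-left of the plug (398,169). Side: the tip shows at about (427,229), still behind the plug. I'll overlay the model to get the offset.

```bash
cat > ov.py <<'E'
from h import *
import sys
np.set_printoptions(precision=4,suppress=True)
def hexr(c,af,yaw,z): 
    a=np.arange(6)*np.pi/3+np.pi/6*0+yaw; r=af/np.sqrt(3)
    return np.c_[c[0]+r*np.cos(a),c[1]+r*np.sin(a),np.full(6,z)]
def overlay(name,plug,pyaw,slide=0.,zoff=.0177,K=10,crops=(('top',(402,172),20,28),('side',(428,238),20,28)),draw=True):
    o=robot.get_obs();k=o['ee_rot'][2]-np.pi;u=np.r_[np.cos(k),np.sin(k),0]
    mid=o['tool_pos']+[0,0,zoff]+slide*u;tip=mid-.06*u-[0,0,.052]
    out=[]
    for cam,(x,y),w,h in crops:
        sn=snapshot(cam);im=cv2.resize(sn['img'][y-h:y+h,x-w:x+w,::-1],None,fx=K,fy=K,interpolation=cv2.INTER_CUBIC)
        im=np.clip(im.astype(float)*1.5,0,255).astype(np.uint8)
        f=lambda P:((np.array([proj(sn,p) for p in P])-[x-w,y-h]+.5)*K).round().astype(np.int32)
        def poly(P,c,cl=True): cv2.polylines(im,[f(P)],cl,c,1)
        A=hexr(tip,.017,k,tip[2]);B=hexr(tip,.017,k,tip[2]+.042)
        poly(A,(255,0,255));[poly([a,b],(255,0,255),False) for a,b in zip(A,B)]
        v=np.r_[-u[1],u[0],0]
        for sy,sz in((1,.5),(-1,.5),(1,-.5),(-1,-.5),(0,1),(0,-1)):
            d=v*.0085*sy+np.r_[0,0,.0098*sz];poly([mid-.0695*u+d,mid+.095*u+d],(255,255,0),False)
        poly(hexr(plug,.0182,pyaw,.103),(0,255,0))
        an=np.linspace(0,6.28,40)
        poly(np.c_[plug[0]+.029*np.cos(an),plug[1]+.029*np.sin(an),np.full(40,.085)],(0,255,0))
        out.append(im)
    cv2.imwrite(f'pics/{name}.png',np.hstack(out));print(o['tool_pos'],o['ee_rot'],'tip',tip)
E
python3 -c "
from ov import *
overlay('o1',(.545,-.2145),np.radians(-64))"
```

```text
[ 0.5169 -0.2543  0.176 ] [-3.1366 -0.0009  0.9862] tip [ 0.55   -0.2043  0.1417]
```

View pics/o1.png

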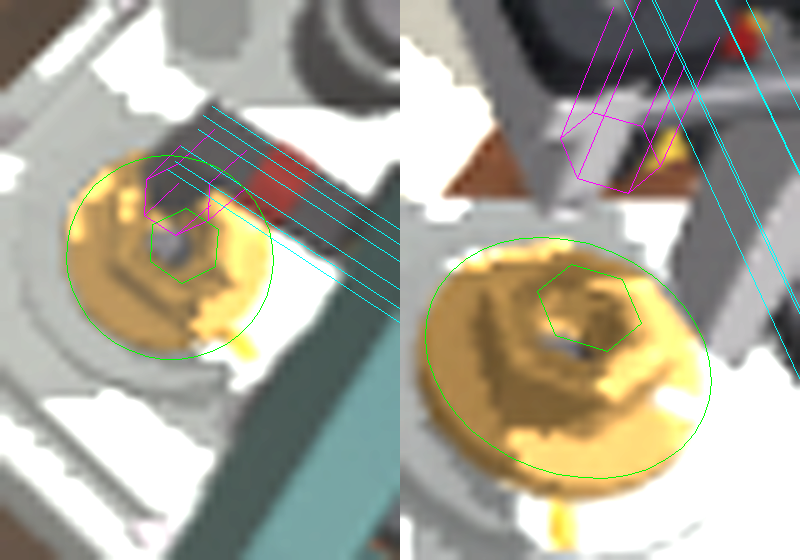

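```bash
python3 -c "
from plan import *
o=robot.get_obs();print(robot.get_obs()['ee_rot'])
plan(o['tool_pos']+[-.0045,-.010,-.028],.977)"
```

```text
[-3.13867554e+00 -7.05344902e-04  9.87506947e-01]
plan [-0.108  0.018  0.28 ] [-0.002 -0.     0.007]
```

Emit:
drive_tool --deltas "-0.1 0.02 0.1 0 0 0 0; -0.11 0.02 0.2 0 0 0.01 0; -0.11 0.02 0.28 0 0 0.01 0; -0.11 0.02 0.28 0 0 0.01 0"

```text
time: 8.9
tool_pos: [0.5122, -0.2646, 0.1479]
ee_rot: [-3.137, -0.0, 0.97]
wrist_force: [0.4, 0.7, -3.5]
width: 0.0168
finger_force: 30.0
```

```bash
python3 -c "
from ov import *
overlay('o2',(.545,-.2145),np.radians(-64))"
```

```text
[ 0.5122 -0.2646  0.1479] [-3.137  -0.0001  0.9703] tip [ 0.5461 -0.2151  0.1136]
```

View pics/o2.png

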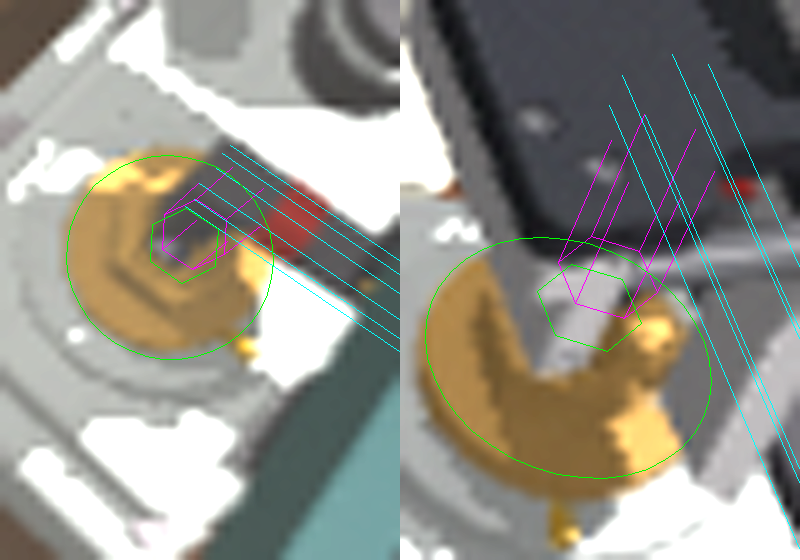

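Top: the key shoulder lines up with the model. In the side view a grey piece ends at (424,247), and I can't tell whether it is a finger or the key. I'll draw the fingers in to find out.

```bash
python3 - <<'E'
from ov import *
from scipy.spatial.transform import Rotation as Ro
o=robot.get_obs();R=Ro.from_euler('xyz',o['ee_rot']).as_matrix();p=o['tool_pos'];w=o['width']
sn=snapshot('side');x,y,W,H,K=440,240,40,55,5
raw=cv2.resize(sn['img'][y-H:y+H,x-W:x+W,::-1],None,fx=K,fy=K,interpolation=cv2.INTER_CUBIC);im=raw.copy()
f=lambda P:((np.array([proj(sn,q) for q in P])-[x-W,y-H]+.5)*K).round().astype(np.int32)
for sgn,c in((1,(0,255,255)),(-1,(255,255,0))):
    for zz in(0,-.04,-.078-.019+.019):
        cv2.polylines(im,[f([p+R@np.r_[a,sgn*(w/2+b),zz] for a,b in((-.008,0),(.008,0),(.008,.0125),(-.008,.0125))])],True,c,1)
u=-R[:,0];mid=p+[0,0,.0177];tip=mid-.06*u-[0,0,.052];k=np.arctan2(u[1],u[0])
for P in(hexr(tip,.017,k,tip[2]),hexr(tip,.017,k,tip[2]+.042)):cv2.polylines(im,[f(P)],True,(255,0,255),1)
cv2.polylines(im,[f([mid-.06*u,mid+.095*u])],False,(0,0,255),1)
cv2.imwrite('pics/o3.png',np.hstack([raw,im]));print(f([p,mid,tip]),o['wrist_force'],o['wrist_torque'])
E
```

```text
[[228 345]
 [242 319]
 [148 260]] [ 0.933  -0.5636 -2.2264] [-0.0961  0.1458  0.0251]
```

View pics/o3.png

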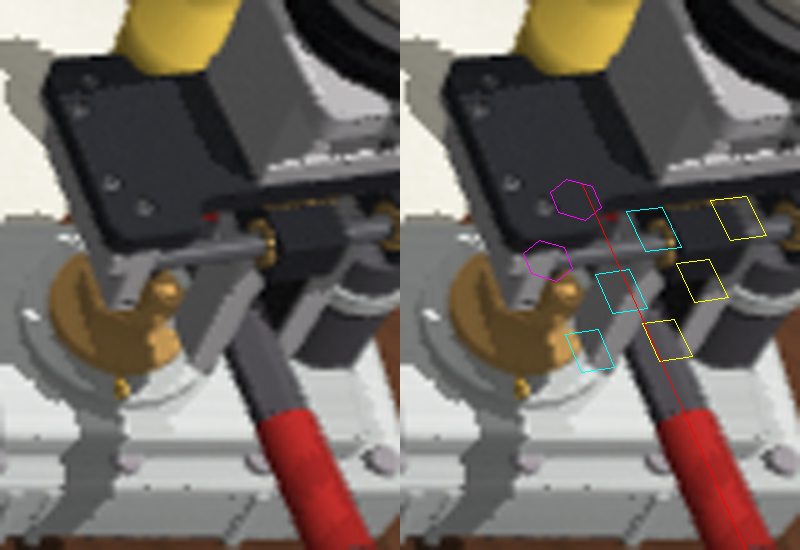

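The grey piece is a rail bracket of the gripper, and the key tip is hidden behind the gripper body. The long arm and red sleeve match the model to within 1 px. Next I'll check the slide along the key from the sleeve's end.

```bash
python3 - <<'E'
from ov import *
o=robot.get_obs();k=o['ee_rot'][2]-np.pi;u=np.r_[np.cos(k),np.sin(k),0];mid=o['tool_pos']+[0,0,.0177]
for cam in('side','top'):
    sn=snapshot(cam);h=cv2.cvtColor(sn['img'],cv2.COLOR_RGB2HSV)
    m=((h[...,0]<8)|(h[...,0]>172))&(h[...,1]>130)&(h[...,2]>60)
    a,b=proj(sn,mid),proj(sn,mid+.095*u);d=(b-a)/np.linalg.norm(b-a);n=np.array([-d[1],d[0]])
    P=np.argwhere(m)[:,::-1]-a;s=P@d;q=P@n;ok=(abs(q)<12)&(s>-60)&(s<np.linalg.norm(b-a)+20)
    s,q=s[ok],q[ok];L=np.linalg.norm(b-a)
    print(cam,'end pred',b,'L',L,'obs max s',np.sort(s)[-8:],'min',np.sort(s)[:8],'px/mm',L/95)
    for lo in np.arange(L-30,L,6):
        z=q[(s>=lo)&(s<lo+6)]
        if len(z):print(round(lo),'mid q',(z.min()+z.max())/2,np.ptp(z)+1)
    # predicted corner verts of end face
    v=np.r_[-u[1],u[0],0];E=[mid+.095*u+v*.0085*sy+np.r_[0,0,.0098*sz] for sy,sz in((1,.5),(-1,.5),(1,-.5),(-1,-.5),(0,1),(0,-1))]
    print('pred max s',max((proj(sn,e)-a)@d for e in E))
E
```

```text
side end pred [470.4346 298.0087] L 54.528748490081576 obs max s [50.9932 50.9942 51.3992 51.502  51.8053 52.3131 52.4158 52.7191] min [-21.9085 -21.4007 -20.9947 -20.5886  20.3302  20.432   20.5338  20.7363] px/mm 0.573986826211385
25 mid q 0.7517436324369786 12.676561985069366
31 mid q 0.7003728137371046 12.980851398945159
37 mid q 0.7502678205656848 13.082609161764045
43 mid q 0.9019205902131491 13.996461277972283
49 mid q 0.5462603576374812 14.504266217485846
pred max s 56.564283689923634
top end pred [456.3496 196.6462] L 37.49352058792119 obs max s [35.186  35.4255 35.4528 35.4801 35.7197 35.747  35.9865 36.0138] min [-19.7236 -19.484  -19.4567 -19.1899 -18.9231 -18.8957 -18.6562 -18.6289] px/mm 0.3946686377675915
13 mid q 2.014362765559659 1.0
19 mid q -1.2044865848853623 7.971372449778176
25 mid q -1.3925324018667575 8.238209324222243
31 mid q -1.1530092173023705 9.305556821998515
pred max s 38.438749026152195
```

```bash
python3 - <<'E'
from ov import *
o=robot.get_obs();k=o['ee_rot'][2]-np.pi;u=np.r_[np.cos(k),np.sin(k),0];mid=o['tool_pos']+[0,0,.0177]
v=np.r_[-u[1],u[0],0]
for cam in('side','top'):
    sn=snapshot(cam);g=cv2.GaussianBlur(sn['img'],(3,3),0).astype(int)
    for off in(-.005,0,.005):
        print(cam,'off',off)
        X=np.arange(.075,.113,.003)
        print([tuple(int(c) for c in g[tuple(proj(sn,mid+x*u+v*off).round().astype(int)[::-1])]) for x in X])
        if cam=='top':
            X=-np.arange(.055,.085,.003);print(' -x',[tuple(int(c) for c in g[tuple(proj(sn,mid+x*u+v*off+[0,0,.009]).round().astype(int)[::-1])]) for x in X])
E
```

```text
side off -0.005
[(140, 32, 30), (142, 33, 31), (134, 31, 28), (124, 28, 26), (119, 31, 28), (96, 46, 46), (63, 62, 65), (69, 60, 59), (81, 52, 36), (81, 52, 36), (82, 53, 36), (85, 58, 43), (100, 77, 64)]
side off 0
[(176, 42, 39), (171, 41, 38), (157, 37, 34), (152, 35, 33), (149, 37, 36), (82, 56, 58), (73, 71, 75), (69, 62, 61), (81, 52, 35), (82, 52, 35), (81, 52, 35), (82, 52, 35), (82, 52, 36)]
side off 0.005
[(178, 42, 39), (168, 39, 37), (168, 40, 37), (168, 39, 37), (143, 44, 42), (71, 62, 66), (64, 61, 64), (76, 53, 40), (84, 53, 36), (83, 52, 36), (82, 52, 36), (82, 52, 35), (82, 51, 35)]
top off -0.005
[(121, 59, 57), (126, 43, 40), (122, 46, 43), (109, 43, 40), (116, 39, 36), (95, 47, 42), (82, 56, 44), (81, 57, 44), (84, 58, 43), (88, 60, 44), (90, 61, 45), (92, 63, 45), (92, 62, 45)]
 -x [(62, 59, 60), (60, 58, 58), (61, 59, 59), (62, 60, 61), (61, 59, 58), (63, 61, 61), (74, 68, 61), (88, 77, 60), (118, 101, 74), (121, 114, 98), (120, 113, 97)]
top off 0
[(165, 47, 43), (160, 45, 42), (168, 48, 44), (154, 45, 41), (143, 44, 40), (141, 50, 46), (100, 60, 53), (85, 60, 46), (89, 62, 45), (88, 61, 44), (92, 63, 45), (93, 64, 46), (96, 66, 47)]
 -x [(63, 60, 61), (63, 61, 61), (63, 61, 61), (63, 61, 61), (63, 60, 61), (66, 64, 64), (75, 72, 70), (111, 109, 102), (122, 122, 118), (122, 122, 117), (123, 125, 121)]
top off 0.005
[(185, 53, 49), (186, 53, 50), (178, 52, 48), (173, 50, 46), (172, 51, 47), (153, 56, 52), (126, 63, 56), (99, 69, 53), (97, 66, 48), (98, 66, 48), (92, 63, 46), (90, 62, 45), (90, 61, 45)]
 -x [(78, 70, 70), (81, 80, 79), (67, 65, 65), (71, 69, 69), (80, 78, 78), (72, 71, 71), (116, 117, 115), (118, 120, 116), (128, 130, 126), (141, 142, 139), (131, 132, 129)]
```

Emit:
drive_tool --deltas "-0.02 -0.025 0.02 0 0 0 0; -0.02 -0.025 0.05 0 0 0 0; -0.02 -0.025 0.08 0 0 0 0; -0.02 -0.025 0.1 0 0 0 0; -0.02 -0.025 0.12 0 0 0 0"

```text
time: 9.75
tool_pos: [0.5101, -0.2657, 0.138]
ee_rot: [-3.141, -0.0, 0.97]
wrist_force: [0.1, 0.3, -2.9]
width: 0.017
finger_force: 30.0
```

Emit:
drive_tool --deltas "0 0 0.02 0 0 0 0; 0 0 0.03 0 0 0 0; 0 0 0.04 0 0 0 0; 0 0 0.04 0 0 0 0"

```text
time: 10.15
tool_pos: [0.5102, -0.2659, 0.1347]
ee_rot: [3.141, -0.0, 0.97]
wrist_force: [-0.4, -0.9, -2.1]
width: 0.0167
finger_force: 30.0
```

Emit:
drive_tool --deltas "0 0 0.02 0 0 0 0; 0 0 0.04 0 0 0 0; 0 0 0.05 0 0 0 0; 0 0 0.05 0 0 0 0"

```text
time: 10.55
tool_pos: [0.5098, -0.2677, 0.1312]
ee_rot: [3.139, 0.003, 0.969]
wrist_force: [-4.1, -2.6, 4.1]
width: 0.0168
finger_force: 30.0
```

Emit:
drive_tool --deltas "-0.02 -0.003 0 0 0 0 0; -0.02 -0.003 0.02 0 0 0 0; -0.02 -0.003 0.04 0 0 0 0; -0.02 -0.003 0.04 0 0 0 0"

```text
time: 10.95
tool_pos: [0.5081, -0.2693, 0.1261]
ee_rot: [3.14, 0.004, 0.969]
wrist_force: [-4.6, -5.7, 4.4]
width: 0.0163
finger_force: 30.0
```

Emit:
drive_tool --deltas "-0.015 0 0.02 0 0 0 0; -0.015 0 0.04 0 0 0 0; -0.015 0 0.06 0 0 0 0; -0.015 0 0.06 0 0 0 0"

```text
time: 11.35
tool_pos: [0.5073, -0.2695, 0.1185]
ee_rot: [-3.141, 0.002, 0.969]
wrist_force: [-3.1, -4.2, 0.6]
width: 0.0165
finger_force: 30.0
```

Emit:
drive_tool --deltas "-0.01 0 0.01 0 0 0 0; -0.01 0 0.02 0 0 0 0; -0.01 0 0.03 0 0 0 0; -0.01 0 0.03 0 0 0 0"

```text
time: 11.75
tool_pos: [0.5072, -0.2698, 0.1164]
ee_rot: [3.141, 0.001, 0.97]
wrist_force: [-2.6, -2.8, 1.9]
width: 0.0168
finger_force: 30.0
```

Emit:
drive_tool --deltas "0 0 0.01 0 0 0 0; 0 0 0.02 0 0 0 0; 0 0 0.03 0 0 0 0; 0 0 0.03 0 0 0 0"

```text
time: 12.15
tool_pos: [0.5071, -0.2705, 0.1146]
ee_rot: [3.14, 0.002, 0.97]
wrist_force: [-4.8, -4.4, 5.1]
width: 0.0169
finger_force: 30.0
```

Emit:
drive_tool --deltas "-0.005 0 0.01 0 0 0 0; -0.01 0 0.02 0 0 0 0; -0.01 0 0.03 0 0 0 0; -0.01 0 0.03 0 0 0 0"

```text
time: 12.55
tool_pos: [0.5067, -0.2714, 0.1121]
ee_rot: [3.14, 0.002, 0.97]
wrist_force: [-5.6, -5.4, 5.7]
width: 0.0165
finger_force: 30.0
```

```bash
cat > ends.py <<'E'
from ov import *
o=robot.get_obs();k=o['ee_rot'][2]-np.pi;u=np.r_[np.cos(k),np.sin(k),0];mid=o['tool_pos']+[0,0,.0177]
print(o['tool_pos'],o['wrist_force'],o['wrist_torque'])
for cam in('side','top'):
    sn=snapshot(cam);h=cv2.cvtColor(sn['img'],cv2.COLOR_RGB2HSV)
    m=((h[...,0]<8)|(h[...,0]>172))&(h[...,1]>130)&(h[...,2]>60)
    a,b=proj(sn,mid),proj(sn,mid+.095*u);d=(b-a)/np.linalg.norm(b-a);n=np.array([-d[1],d[0]])
    P=np.argwhere(m)[:,::-1]-a;s=P@d;q=P@n;L=np.linalg.norm(b-a);ok=(abs(q)<14)&(s>5)&(s<L+20)
    S=np.sort(s[ok]);print(cam,'end-L',round(S[-6:].mean()-L,2),'start/L',round(S[:6].mean()/L,3),'L',round(L,1),'px per mm z along d,n',(proj(sn,mid+[0,0,.01])-a)@d/10,(proj(sn,mid+[0,0,.01])-a)@n/10, 'q',q[ok].mean())
E
python3 ends.py
```

```text
[ 0.5067 -0.2714  0.1121] [-5.6125 -5.3514  5.6762] [-0.6901  0.9369  0.0108]
side end-L -0.53 start/L 0.421 L 53.5 px per mm z along d,n -0.19043073073139322 -0.2464157725720702 q 3.3902814334099407
top end-L -2.35 start/L 0.536 L 36.1 px per mm z along d,n 0.05566279297941965 -0.1064642285219907 q 0.3907623407253651
```

The sleeve sits about 11 mm low, so the key has its tip on the floor but leans about 8°. I'll tilt the gripper about the tip to bring the key level.

Emit:
drive_tool --deltas "0.01 0 -0.025 0 -0.025 0 0; 0.02 0 -0.05 0 -0.05 0 0; 0.03 0 -0.075 0 -0.075 0 0; 0.035 0.005 -0.095 0 -0.092 0 0; 0.035 0.005 -0.095 0 -0.092 0 0"

```text
time: 13.15
tool_pos: [0.5088, -0.2683, 0.1207]
ee_rot: [3.141, 0.148, 0.971]
wrist_force: [-5.5, -5.3, 1.7]
width: 0.0169
finger_force: 30.0
```

```bash
python3 ends.py
```

```text
[ 0.5088 -0.2683  0.1207] [-5.4917 -5.2797  1.6511] [-1.0287  0.9522 -0.0356]
side end-L -3.46 start/L 0.367 L 53.5 px per mm z along d,n -0.19473267883822948 -0.25148867413269227 q 0.87346525770115
top end-L -11.03 start/L 0.426 L 36.4 px per mm z along d,n 0.05528740835014062 -0.10821998569791824 q -0.8246239047228667
```

Emit:
drive_tool --deltas "-0.01 0 0 0 0 0 0; -0.02 0 0.005 0 0 0 0; -0.02 0 0.005 0 0 0 0"

```text
time: 13.55
tool_pos: [0.5083, -0.2684, 0.1188]
ee_rot: [-3.14, 0.143, 0.971]
wrist_force: [-0.5, -1.3, -2.7]
width: 0.0167
finger_force: 30.0
```

```bash
python3 ends.py
```

```text
[ 0.5083 -0.2684  0.1188] [-0.4932 -1.2857 -2.7219] [-0.195   0.0633 -0.01  ]
side end-L -3.49 start/L 0.368 L 53.5 px per mm z along d,n -0.1940966151349522 -0.24998365485483806 q 1.0521476825219864
top end-L -10.44 start/L 0.426 L 36.3 px per mm z along d,n 0.05521143242751557 -0.10766777828708632 q -0.7593446136804648
```

Emit:
drive_tool --deltas "0 0 0.01 0 0 0 0; 0 0 0.02 0 0 0 0; 0 0 0.02 0 0 0 0"

```text
time: 13.95
tool_pos: [0.508, -0.2687, 0.1172]
ee_rot: [-3.141, 0.143, 0.971]
wrist_force: [0.3, 0.8, -3.4]
width: 0.0165
finger_force: 30.0
```

Emit:
drive_tool --deltas "0 0 0.01 0 0 0 0; 0 0 0.02 0 0 0 0; 0 0 0.02 0 0 0 0"

```text
time: 14.25
tool_pos: [0.508, -0.2695, 0.1164]
ee_rot: [3.141, 0.144, 0.97]
wrist_force: [-0.4, 2.3, -0.2]
width: 0.0169
finger_force: 30.0
```

Emit:
drive_tool --deltas "0 0 0.005 0 0 0 0; 0 0 0.01 0 0 0 0; 0 0 0.01 0 0 0 0"

```text
time: 14.55
tool_pos: [0.5078, -0.2701, 0.1154]
ee_rot: [3.141, 0.145, 0.97]
wrist_force: [-0.7, 1.0, 3.2]
width: 0.0167
finger_force: 30.0
```

```bash
python3 ends.py; python3 - <<'E'
from h import *
snapshot('side');snapshot('top')
for c in('side','top'):
    for n in('key_mid','key_tip'): print(c,n,[(np.round(r['xy'],1),round(r['confidence'],2)) for r in finder.landmark_of(c,n)][:4])
s=snapshot('side')
im=cv2.resize(s['img'][185:295,390:490,::-1],None,fx=5,fy=5,interpolation=cv2.INTER_CUBIC)
t=snapshot('top');b=cv2.resize(t['img'][130:240,375:435,::-1],None,fx=5,fy=5,interpolation=cv2.INTER_CUBIC)
cv2.imwrite('pics/o4.png',np.clip(np.hstack([im,b])*1.3,0,255).astype(np.uint8))
E
```

```text
[ 0.5078 -0.2701  0.1154] [-0.7247  0.9974  3.1916] [0.3981 0.1757 0.0201]
side end-L -3.48 start/L 0.375 L 53.5 px per mm z along d,n -0.19216423347889183 -0.2483893528009597 q 1.350146965800484
top end-L -10.6 start/L 0.417 L 36.2 px per mm z along d,n 0.055409209511064074 -0.10720310887558884 q -0.6263161927161984
side key_mid [(array([442.7, 259.9]), 0.95), (array([197. , 223.1]), 0.81), (array([281.6, 236.8]), 0.64)]
side key_tip [(array([422.7, 243.4]), 0.8), (array([264. , 218.5]), 0.78), (array([190.8, 197.9]), 0.7)]
top key_mid [(array([311.9, 227.4]), 0.92), (array([422.6, 176.1]), 0.64), (array([230.9, 171.8]), 0.37)]
top key_tip [(array([221.8, 255.3]), 0.85), (array([285.3, 225.6]), 0.75), (array([398.4, 165. ]), 0.54)]
```

View pics/o4.png

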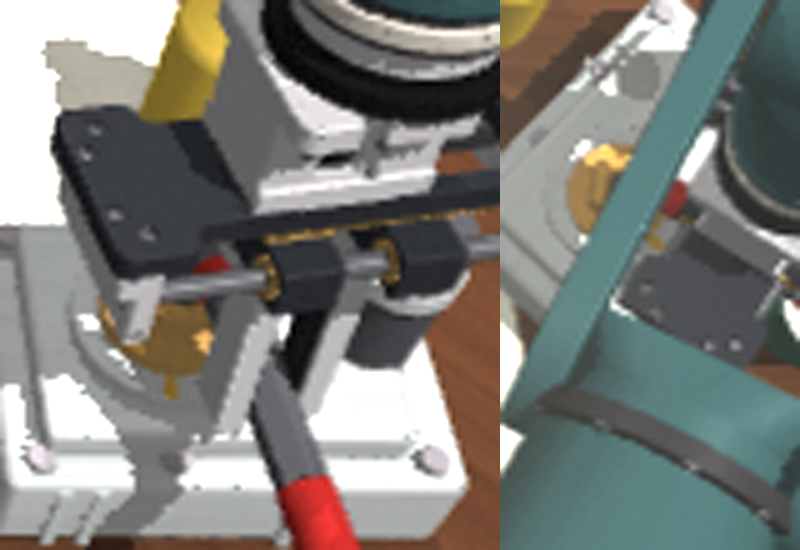

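Side: the key is in the plug with its arm emerging toward (445,275), nearly level. I can't prove the depth, so I'll let the key drop home on its own, straighten the gripper and grip again at a known geometry.

Emit:
drive_tool --deltas "0 0 0 0 0 0 24; 0 0 0 0 0 0 34; 0 0 0.01 0 0.03 0 34; -0.01 0 0.02 0 0.06 0 34; -0.01 0 0.03 0 0.092 0 34"

```text
time: 15.55
tool_pos: [0.507, -0.2708, 0.1114]
ee_rot: [-3.141, -0.002, 0.971]
wrist_force: [0.6, 0.6, -0.2]
width: 0.0342
finger_force: 0.0
```

Emit:
drive_tool --deltas "0 0 0 0 0 0 34; 0 0 0 0 0 0 34"

```text
time: 15.75
tool_pos: [0.5066, -0.2712, 0.1115]
ee_rot: [-3.141, 0.001, 0.969]
wrist_force: [0.6, 0.1, -0.6]
width: 0.0341
finger_force: 0.0
```

```bash
python3 ends.py
```

```text
[ 0.5066 -0.2712  0.1115] [ 0.6098  0.092  -0.6496] [-0.04    0.0838  0.0233]
side end-L -3.49 start/L 0.378 L 53.4 px per mm z along d,n -0.19042509248374453 -0.2458350172151965 q 3.980685595317317
top end-L -2.55 start/L 0.56 L 36.1 px per mm z along d,n 0.05551331570795921 -0.10628561307520312 q 1.0058907796135654
```

Emit:
drive_tool --deltas "0 0 0 0 0 0 10; 0 0 0 0 0 0 0; 0 0 0 0 0 0 0; 0 0 0 0 0 0 0; 0 0 0 0 0 0 0"

```text
time: 16.35
tool_pos: [0.5067, -0.2706, 0.1118]
ee_rot: [-3.141, -0.0, 0.97]
wrist_force: [-1.3, 1.9, 0.2]
width: 0.0166
finger_force: 30.0
```

```bash
python3 ends.py
```

```text
[ 0.5067 -0.2706  0.1118] [-1.2979  1.8841  0.2203] [ 0.1472  0.3006 -0.0431]
side end-L -2.48 start/L 0.394 L 53.4 px per mm z along d,n -0.190652254900683 -0.24589514099518323 q 2.702011509285765
top end-L -2.74 start/L 0.536 L 36.1 px per mm z along d,n 0.05542846973354899 -0.10620850994294462 q 0.21029097438777264
```

Emit:
drive_tool --deltas "0.01 0 -0.016 0 -0.02 0 0; 0.02 0 -0.033 0 -0.04 0 0; 0.03 0 -0.05 0 -0.06 0 0; 0.037 0 -0.067 0 -0.08 0 0; 0.037 0 -0.067 0 -0.08 0 0"

```text
time: 16.95
tool_pos: [0.5089, -0.2685, 0.1192]
ee_rot: [3.141, 0.128, 0.971]
wrist_force: [-2.6, -1.6, 0.7]
width: 0.0162
finger_force: 30.0
```

```bash
python3 ends.py
```

```text
[ 0.5089 -0.2685  0.1192] [-2.5948 -1.6022  0.6625] [-0.2891  0.6502  0.0719]
side end-L -4.79 start/L 0.347 L 53.5 px per mm z along d,n -0.1940395343885021 -0.2506919396126194 q 0.6099167647618314
top end-L -8.16 start/L 0.41 L 36.3 px per mm z along d,n 0.055197288791368634 -0.10794416635451616 q -0.8759808084056857
```

The key is level and resting on the floor (sleeve offset back to its free-air value, TCP z gives an arm axis height of about 137 mm). Next I'll work out the arc rows.

```bash
cat > arc.py <<'E'
import sys
from h import *
from scipy.spatial.transform import Rotation as Ro
def arc(angs,c=(.5445,-.2162),o=None):
    o=o or robot.get_obs();R=Ro.from_euler('xyz',o['ee_rot']);p=np.array(o['tool_pos']);C=np.r_[c,p[2]]
    for a in angs:
        Z=Ro.from_rotvec([0,0,-np.radians(a)]);d=R.inv().apply(C+Z.apply(p-C)-p)/.1;w=(R.inv()*Z*R).as_rotvec()/(np.pi/2)
        print(a,np.round(d,3),np.round(w,3))
if __name__=='__main__':arc([float(x) for x in sys.argv[1:]])
E
python3 arc.py 6 12 18 24 30
```

```text
6.0 [ 0.003 -0.066 -0.   ] [ 0.008 -0.     0.066]
12.0 [ 0.014 -0.132 -0.002] [ 0.017 -0.     0.132]
18.0 [ 0.031 -0.196 -0.004] [ 0.025 -0.     0.198]
24.0 [ 0.054 -0.258 -0.007] [ 0.034 -0.     0.265]
30.0 [ 0.084 -0.317 -0.011] [ 0.042 -0.     0.331]
```

Emit:
drive_tool --deltas "0.003 -0.066 0 0.008 0 0.066 0; 0.014 -0.132 -0.002 0.017 0 0.132 0; 0.031 -0.196 -0.004 0.025 0 0.198 0; 0.054 -0.258 -0.007 0.034 0 0.265 0; 0.084 -0.317 -0.011 0.042 0 0.331 0"

```text
time: 17.55
tool_pos: [0.4863, -0.2435, 0.119]
ee_rot: [-3.141, 0.127, 0.441]
wrist_force: [-4.4, -1.1, 2.4]
width: 0.0163
finger_force: 30.2
```

```bash
python3 ends.py|head -1; python3 -c "
from h import *
s=snapshot('side');t=snapshot('top')
for c in('side','top'): print([(np.round(r['xy'],1),round(r['confidence'],2)) for r in finder.landmark_of(c,'plug_mark')])"; python3 arc.py 30
```

```text
[ 0.4863 -0.2435  0.119 ] [-4.4159 -1.1052  2.4104] [-0.1412  0.8127  0.2826]
[]
[(array([406.4, 165.8]), 0.66)]
30.0 [ 0.088 -0.32  -0.011] [0.042 0.001 0.331]
```

Emit:
drive_tool --deltas "-0.005 -0.066 0 0.008 0 0.066 0; 0.006 -0.132 -0.002 0.017 0 0.132 0; 0.022 -0.196 -0.004 0.025 0 0.198 0; 0.045 -0.258 -0.008 0.034 0 0.265 0; 0.075 -0.317 -0.012 0.042 0 0.331 0"

```text
time: 18.35
tool_pos: [0.4796, -0.2102, 0.119]
ee_rot: [-3.138, 0.128, -0.081]
wrist_force: [-5.3, 1.3, 2.9]
width: 0.0167
finger_force: 30.2
```

```bash
python3 ends.py|head -1; python3 -c "
from h import *
s=snapshot('side');t=snapshot('top')
for c in('side','top'): print([(np.round(r['xy'],1),round(r['confidence'],2)) for r in finder.landmark_of(c,'plug_mark')])"; python3 arc.py 20
```

```text
[ 0.4796 -0.2102  0.119 ] [-5.3294  1.3139  2.9412] [0.2984 0.879  0.3575]
[(array([431.4, 254.1]), 0.78), (array([278. , 163.6]), 0.27)]
[(array([405.3, 172.3]), 0.42)]
20.0 [ 0.043 -0.222 -0.005] [0.028 0.001 0.22 ]
```

Emit:
drive_tool --deltas "-0.008 -0.045 0 0.006 0 0.044 0; -0.005 -0.09 -0.001 0.011 0 0.088 0; 0.005 -0.135 -0.002 0.017 0 0.132 0; 0.017 -0.18 -0.004 0.023 0 0.176 0; 0.033 -0.222 -0.005 0.028 0 0.22 0"

```text
time: 19.15
tool_pos: [0.4849, -0.188, 0.1191]
ee_rot: [-3.138, 0.129, -0.428]
wrist_force: [-4.9, 2.3, 3.1]
width: 0.0163
finger_force: 30.1
```

```bash
python3 ends.py|head -1; python3 -c "
from h import *
s=snapshot('side');t=snapshot('top')
for c in('side','top'): print([(np.round(r['xy'],1),round(r['confidence'],2)) for r in finder.landmark_of(c,'plug_mark')])"; python3 arc.py 2 4 6 8 10
```

```text
[ 0.4849 -0.188   0.1191] [-4.86    2.2749  3.0521] [0.4535 0.8908 0.289 ]
[(array([425.4, 254. ]), 0.55)]
[]
2.0 [ 0.001 -0.023 -0.   ] [0.003 0.    0.022]
4.0 [ 0.002 -0.046 -0.   ] [0.006 0.    0.044]
6.0 [ 0.005 -0.069 -0.   ] [0.009 0.    0.066]
8.0 [ 0.008 -0.092 -0.001] [0.011 0.    0.088]
10.0 [ 0.012 -0.114 -0.001] [0.014 0.    0.11 ]ends.py:9: RuntimeWarning: Mean of empty slice.
  S=np.sort(s[ok]);print(cam,'end-L',round(S[-6:].mean()-L,2),'start/L',round(S[:6].mean()/L,3),'L',round(L,1),'px per mm z along d,n',(proj(sn,mid+[0,0,.01])-a)@d/10,(proj(sn,mid+[0,0,.01])-a)@n/10, 'q',q[ok].mean())
  ret = ret.dtype.type(ret / rcount)
```

Torque is unchanged, so the plug hasn't reached its stop. I'll continue in 10° steps.

Emit:
drive_tool --deltas "-0.003 -0.023 0 0.003 0 0.022 0; -0.002 -0.046 0 0.006 0 0.044 0; 0 -0.069 0 0.009 0 0.066 0; 0.004 -0.092 0 0.011 0 0.088 0; 0.008 -0.114 0 0.014 0 0.11 0"

```text
time: 19.95
tool_pos: [0.4904, -0.1779, 0.1191]
ee_rot: [-3.139, 0.13, -0.6]
wrist_force: [-4.1, 2.5, 2.6]
width: 0.0168
finger_force: 30.1
```

```bash
python3 ends.py 2>/dev/null|head -1
```

```text
[ 0.4904 -0.1779  0.1191] [-4.1321  2.4784  2.5942] [0.2214 0.8934 0.285 ]
```

Emit:
drive_tool --deltas "-0.003 -0.023 0 0.003 0 0.022 0; -0.002 -0.046 0 0.006 0 0.044 0; 0 -0.069 0 0.009 0 0.066 0; 0.004 -0.092 0 0.011 0 0.088 0; 0.008 -0.114 0 0.014 0 0.11 0"

```text
time: 20.55
tool_pos: [0.4962, -0.17, 0.1187]
ee_rot: [3.14, 0.131, -0.775]
wrist_force: [-6.7, 1.0, 3.1]
width: 0.0168
finger_force: 30.9
```

```bash
python3 ends.py 2>/dev/null|head -1;python3 -c "
from h import *
s=snapshot('side');t=snapshot('top')
for c in('side','top'): print([(np.round(r['xy'],1),round(r['confidence'],2)) for r in finder.landmark_of(c,'plug_mark')])
a=cv2.resize(s['img'][220:280,390:450,::-1],None,fx=6,fy=6,interpolation=cv2.INTER_CUBIC)
b=cv2.resize(t['img'][140:200,370:430,::-1],None,fx=6,fy=6,interpolation=cv2.INTER_CUBIC)
cv2.imwrite('pics/o5.png',np.hstack([a,b]))"
```

```text
[ 0.4962 -0.17    0.1187] [-6.7374  1.0058  3.0627] [-0.0613  1.4841  0.7458]
[(array([423.9, 254.4]), 0.86)]
[]
```

Emit:
drive_tool --deltas "-0.002 -0.015 -0.003 0.002 0 0.015 0; -0.004 -0.03 -0.003 0.004 0 0.03 0; -0.004 -0.045 -0.003 0.006 0 0.045 0; -0.003 -0.057 -0.003 0.007 0 0.055 0; -0.003 -0.057 -0.003 0.007 0 0.055 0"

```text
time: 21.35
tool_pos: [0.4997, -0.1666, 0.1186]
ee_rot: [3.138, 0.13, -0.861]
wrist_force: [-7.4, -1.7, 1.8]
width: 0.0171
finger_force: 31.0
```

```bash
python3 ends.py 2>/dev/null|head -1;python3 -c "
from h import *
for i in range(3):
    s=snapshot('side')
    print([(np.round(r['xy'],1),round(r['confidence'],2)) for r in finder.landmark_of('side','plug_mark')])
im=s['img'].astype(int);c=im[240:272,408:442]
h=cv2.cvtColor(s['img'],cv2.COLOR_RGB2HSV)[240:272,408:442].astype(int)
for r in range(8,26,1): print(240+r,' '.join('%3d/%3d'%(h[r,k,1],h[r,k,2]) for k in range(9,24)))"
```

```text
[ 0.4997 -0.1666  0.1186] [-7.4282 -1.6683  1.8351] [-0.3872  1.4638  0.7718]
[(array([425.4, 255. ]), 0.89)]
[(array([423.9, 256.4]), 0.83), (array([401.5, 231.5]), 0.22)]
[(array([423.8, 254.5]), 0.79)]
248 148/ 98 147/ 97 146/ 98 143/ 98 143/ 93 145/102 146/159 145/192 143/198 142/212 144/200 144/198 146/196 144/189 145/163
249 145/107 144/103 144/ 99 147/ 97 145/ 93 143/ 84 146/ 84 142/113 144/177 144/196 144/189 145/167 147/160 144/136 143/137
250 145/183 146/140 144/106 147/ 99 149/ 96 147/ 87 145/ 97 145/ 97 143/107 147/134 146/138 145/137 144/136 142/138 144/138
251 143/192 144/188 143/162 145/125 145/104 143/ 98 143/ 98 145/ 97 143/105 145/130 143/137 144/138 147/139 145/141 144/150
252 143/192 144/191 144/193 144/188 144/158 145/107 143/102 138/102 143/118 142/138 145/141 145/151 145/169 146/175 145/193
253 144/191 145/190 144/189 144/190 144/190 143/180 124/140  83/132 118/140 143/160 147/174 143/193 145/193 144/193 145/193
254 143/212 144/193 143/193 143/193 146/191 135/179  39/144  10/199  27/197 118/192 144/191 144/191 146/191 146/191 144/191
255 144/167 144/189 145/192
[... 636 characters left out ...]
  24/199 143/201 119/173  62/169  14/165   9/176   4/202   5/199   5/198   4/198
261   5/216   4/196   4/200   5/201   4/197  28/200 176/209 153/210  75/201   5/197   4/198   6/202   5/201   5/198   3/197
262   4/216   2/218   5/218   4/202   4/198  20/190 175/186 165/210  98/204   4/196   4/196   5/202   5/204   4/198   5/199
263   7/113   5/168   4/207   2/222   5/216  21/190 169/187 166/210  96/204   4/198   4/196   3/202   3/201   5/200   5/199
264   4/116   4/120   4/129   3/160   4/177  17/191 110/194 155/189  84/189   4/198   5/197   4/206   4/209   4/203   4/197
265   3/178   5/167   4/117   4/122   4/128   6/129   6/133   4/137   5/147   5/168   3/159   4/144   4/145   5/145   4/141
```

White mark at (424,255), yellow at (424,262), in one line with the plug's centre, and torque is up against the stop, so it is tight. I'll back off inside the socket play.

Emit:
drive_tool --deltas "0 0.03 0 -0.003 0 -0.03 0; -0.002 0.06 0 -0.006 0 -0.06 0; -0.002 0.09 0 -0.011 0 -0.09 0; -0.001 0.115 0 -0.014 0 -0.11 0; -0.001 0.115 0 -0.014 0 -0.11 0"

```text
time: 22.25
tool_pos: [0.4941, -0.1731, 0.1189]
ee_rot: [-3.138, 0.126, -0.687]
wrist_force: [1.6, 1.5, -1.1]
width: 0.0164
finger_force: 29.9
```

```bash
python3 ends.py 2>/dev/null|head -1
```

```text
[ 0.4941 -0.1731  0.1189] [ 1.5551  1.487  -1.0977] [ 0.1014 -0.2002 -0.1631]
```

Emit:
drive_tool --deltas "0 -0.02 0 0.003 0 0.02 0; 0.001 -0.045 0 0.006 0 0.044 0; 0.001 -0.045 0 0.006 0 0.044 0"

```text
time: 22.65
tool_pos: [0.4965, -0.1701, 0.1189]
ee_rot: [-3.14, 0.126, -0.757]
wrist_force: [1.3, 0.7, -1.9]
width: 0.0162
finger_force: 30.0
```

```bash
python3 ends.py 2>/dev/null|head -1; cat > mk.py <<'E'
from h import *
s=snapshot('side');h=cv2.cvtColor(s['img'],cv2.COLOR_RGB2HSV).astype(int)
def cen(m,r0,r1,c0,c1):
    q=np.argwhere(m[r0:r1,c0:c1]);return q.mean(0)[::-1]+[c0,r0],len(q)
print('white rows 254-257 by col'); print(h[254:257,416:436,1].mean(0).round().astype(int))
print('yellow 261-264'); print(h[261:264,416:436,1].mean(0).round().astype(int))
E
python3 mk.py
```

```text
[ 0.4965 -0.1701  0.1189] [ 1.2536  0.6801 -1.9291] [-0.0768 -0.0529  0.2295]
white rows 254-257 by col
[134 143 145 144 144 144 145  91  20  19  70 145 144 144 144 144 144 144
 134  88]
yellow 261-264
[  4   5   5   3   4   5  23 173 161  89   5   4   4   4   5   5   4   5
   4   4]
```

Emit:
drive_tool --deltas "0 -0.02 0 0.003 0 0.022 0; 0.001 -0.046 0 0.006 0 0.044 0; 0.003 -0.069 0 0.009 0 0.066 0; 0.005 -0.082 0 0.01 0 0.08 0; 0.005 -0.082 0 0.01 0 0.08 0"

```text
time: 23.3
tool_pos: [0.5009, -0.1655, 0.1187]
ee_rot: [3.139, 0.127, -0.884]
wrist_force: [-4.5, -4.0, -1.5]
width: 0.0167
finger_force: 31.0
```

```bash
python3 ends.py 2>/dev/null|head -1; python3 mk.py
```

```text
[ 0.5009 -0.1655  0.1187] [-4.5451 -4.0166 -1.5468] [-0.7656  0.8614  0.7539]
white rows 254-257 by col
[134 143 144 144 144 145 135  66   9  28 118 145 144 145 144 144 144 144
 132  89]
yellow 261-264
[  4   6   4   4   4   5  23 174 162  89   5   4   4   3   5   4   4   4
   4   3]
```

Emit:
drive_tool --deltas "0 0.02 0 -0.003 0 -0.022 0; 0.001 0.046 0 -0.006 0 -0.044 0; 0.003 0.063 0 -0.008 0 -0.062 0; 0.003 0.063 0 -0.008 0 -0.062 0"

```text
time: 23.85
tool_pos: [0.4984, -0.1683, 0.1191]
ee_rot: [-3.139, 0.126, -0.786]
wrist_force: [3.3, -0.1, -3.1]
width: 0.0167
finger_force: 29.9
```

```bash
python3 ends.py 2>/dev/null|head -1; python3 mk.py
```

```text
[ 0.4984 -0.1683  0.1191] [ 3.319  -0.0792 -3.1105] [-0.0833 -0.3892 -0.1306]
white rows 254-257 by col
[135 143 145 143 144 144 141  68   9  25 100 144 145 145 144 144 144 143
 132  90]
yellow 261-264
[  4   4   4   5   4   4  24 173 162  89   5   4   4   4   4   4   4   5
   4   3]
```

Emit:
drive_tool --deltas "0.005 -0.023 0 0.003 0 0.022 0; 0.01 -0.046 0 0.006 0 0.044 0; 0.012 -0.06 0 0.008 0 0.06 0; 0.012 -0.06 0 0.008 0 0.06 0"

```text
time: 24.4
tool_pos: [0.5009, -0.1656, 0.1188]
ee_rot: [3.139, 0.129, -0.881]
wrist_force: [-4.4, -2.0, -1.1]
width: 0.0168
finger_force: 30.9
```

```bash
python3 ends.py 2>/dev/null|head -1; python3 mk.py|head -2
```

```text
[ 0.5009 -0.1656  0.1188] [-4.3666 -1.9677 -1.0725] [-0.4579  1.1392  0.752 ]
white rows 254-257 by col
[135 142 144 145 144 144 135  66   9  28 119 144 144 145 145 145 145 143
```

Emit:
drive_tool --deltas "0 0.02 0 -0.003 0 -0.02 0; 0.001 0.036 0 -0.005 0 -0.035 0; 0.001 0.036 0 -0.005 0 -0.035 0"

```text
time: 24.85
tool_pos: [0.4997, -0.1671, 0.119]
ee_rot: [-3.141, 0.128, -0.825]
wrist_force: [-2.5, 1.0, -1.6]
width: 0.0165
finger_force: 30.0
```

```bash
python3 ends.py 2>/dev/null|head -1; python3 mk.py|head -3
```

```text
[ 0.4997 -0.1671  0.119 ] [-2.4528  0.9872 -1.6382] [0.1062 0.5468 0.2349]
white rows 254-257 by col
[134 143 144 144 144 143 136  69  10  26 109 145 144 145 144 145 145 143
 131  89]
```

Tight and lightly loaded, so I'll lift straight up.

Emit:
drive_tool --deltas "-0.007 0 -0.05 0 0 0 0; -0.013 0 -0.1 0 0 0 0; -0.026 0 -0.2 0 0 0 0; -0.046 0 -0.35 0 0 0 0; -0.08 0 -0.6 0 0 0 0"

```text
time: 25.5
tool_pos: [0.4955, -0.1654, 0.1656]
ee_rot: [3.134, 0.147, -0.827]
wrist_force: [-0.3, -0.2, -28.7]
width: 0.0153
finger_force: 21.0
```

```bash
python3 mk.py; python3 ends.py 2>/dev/null; python3 plan.py .5196 .1876 .18 3.014
```

```text
white rows 254-257 by col
[135 143 144 144 144 144 139  69   9  26 109 144 145 146 144 144 144 144
 132  89]
yellow 261-264
[  4   4   4   4   3   5  24 172 162  89   5   4   4   4   5   4   4   4
   4   3]
[ 0.4982 -0.1665  0.175 ] [ 1.5026 -1.4174  2.9464] [-0.0424  0.0037 -0.0228]
side end-L -8.74 start/L 0.525 L 52.1 px per mm z along d,n -0.08569143823866072 0.3402664279358581 q -13.601753140669496
top end-L -1.14 start/L 0.628 L 37.7 px per mm z along d,n -0.0974998411533425 -0.005482355582300082 q -1.6608295014583325
plan [-2.466 -2.547  0.317] [0.096 0.037 1.553]
```

```bash
python3 - <<'E'
from h import *
o=robot.get_obs();print(o['width'],o['finger_force'],o['wrist_force'],o['tool_pos'],o['ee_rot'])
s=snapshot('side');t=snapshot('top');save(s,'s6');save(t,'t6')
for c in('side','top'):
    for n in('key_mid','key_tip'): print(c,n,[(np.round(r['xy'],1),round(r['confidence'],2)) for r in finder.landmark_of(c,n)][:5])
a=cv2.resize(s['img'][170:290,370:500,::-1],None,fx=4,fy=4,interpolation=cv2.INTER_CUBIC)
b=cv2.resize(t['img'][130:250,365:435,::-1],None,fx=4,fy=4,interpolation=cv2.INTER_CUBIC)
cv2.imwrite('pics/o6.png',np.clip(np.hstack([a,b])*1.2,0,255).astype(np.uint8))
E
```

```text
0.0011382440611775837 0.0 [-0.13347108 -0.45365734  0.00773272] [ 0.50082396 -0.16780496  0.18027998] [-3.13944113  0.12440166 -0.82583863]
side key_mid [(array([283.8, 237.6]), 0.7), (array([399.2, 234.8]), 0.57)]
side key_tip [(array([424.4, 243.3]), 0.96), (array([191.3, 195.8]), 0.86), (array([266.3, 219.1]), 0.72)]
top key_mid [(array([243.2, 264.7]), 0.95), (array([310.6, 227.4]), 0.86)]
top key_tip [(array([280.7, 222.7]), 0.81), (array([222.2, 254.6]), 0.59)]
```

View pics/o6.png

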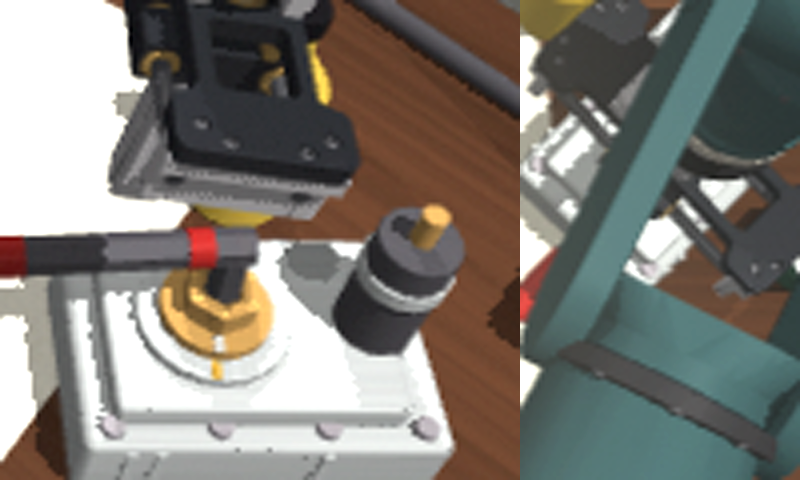

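Side: the key is still in the plug (short arm at 426,240; arm running left to 375,234) because it slipped out of the grip on lifting. White (425,256) and yellow (424,262) remain in line. Next I'll measure its yaw and droop.

```bash
python3 - <<'E'
from h import *
from scipy.optimize import least_squares
np.set_printoptions(precision=4,suppress=True)
s=snapshot('side');h=cv2.cvtColor(s['img'],cv2.COLOR_RGB2HSV).astype(int)
m=(((h[...,0]<8)|(h[...,0]>172))&(h[...,1]>130)&(h[...,2]>60))[200:270,300:440].astype(np.uint8)
n,l,st,ce=cv2.connectedComponentsWithStats(m)
for i in range(1,n):
    if st[i,4]>8: print('red',ce[i]+[300,200],st[i]+[300,200,0,0,0])
# steel/other columns: arm end
t=snapshot('top');h=cv2.cvtColor(t['img'],cv2.COLOR_RGB2HSV).astype(int)
m=(((h[...,0]<8)|(h[...,0]>172))&(h[...,1]>130)&(h[...,2]>60))[140:210,340:420].astype(np.uint8)
n,l,st,ce=cv2.connectedComponentsWithStats(m)
for i in range(1,n):
    if st[i,4]>4: print('top red',ce[i]+[340,140],st[i]+[340,140,0,0,0])
# rack reference: sleeve/band distances from silhouettes in first image
f=cv2.imread('pics/top0.png')[:,:,::-1].copy();h=cv2.cvtColor(f,cv2.COLOR_RGB2HSV).astype(int)
m=(((h[...,0]<8)|(h[...,0]>172))&(h[...,1]>130)&(h[...,2]>60))[130:215,235:280].astype(np.uint8)
n,l,st,ce=cv2.connectedComponentsWithStats(m)
for i in range(1,n):
    if st[i,4]>4:
        c=ce[i]+[235,130];p=atz(t,c,.072);d=np.hypot(*(p[:2]-[.5187-.06*np.cos(.13),.1885+.06*np.sin(.13)]));print('rack red',c,'dist from short axis',d)
E
```

```text
red [420.0563 231.1549] [416 226   8  11  71]
red [362.3858 234.2205] [350 229  27  12 254]
top red [366.2759 202.4828] [362 194  11  16  58]
rack red [259.2857 154.0714] dist from short axis 0.12903104921815495
rack red [253.0345 191.8621] dist from short axis 0.01955924461674989
```

```bash
python3 - <<'E'
from h import *
from scipy.optimize import least_squares
np.set_printoptions(precision=4,suppress=True)
s=snapshot('side');t=snapshot('top')
c=np.array([.5445,-.2162])
def pt(v,r):  # along arm distance r from short axis, tip on floor
    yaw,th=v[:2];u=np.r_[np.cos(yaw),np.sin(yaw),0];ua=u*np.cos(th)-np.r_[0,0,np.sin(th)];up=u*np.sin(th)+np.r_[0,0,np.cos(th)]
    return np.r_[c,.085+.0098*np.sin(th)]+.052*up+r*ua
def res(v):
    b=v[2:4]
    return np.r_[proj(s,pt(v,.0195))+b-[420.06,231.15],proj(s,pt(v,.129))+b-[362.4,234.2],b/1.0]
for y0 in(2.3,2.8):
    q=least_squares(res,[y0,.1,0,0]);print(q.x,np.degrees(q.x[:2]),q.cost,res(q.x)); print('mid',pt(q.x,.06),'top sleeve pred',proj(t,pt(q.x,.129)))
E
```

```text
[ 2.3999  0.0689  0.095  -0.2278] [137.5025   3.945 ] 0.4198828938674089 [-0.6241  0.3181  0.5291 -0.0903  0.095  -0.2278]
mid [ 0.4977 -0.1733  0.1334] top sleeve pred [369.4889 202.2619]
[ 2.3999  0.0689  0.095  -0.2278] [137.5025   3.945 ] 0.4198828938761837 [-0.6241  0.3181  0.5291 -0.0903  0.095  -0.2278]
mid [ 0.4977 -0.1733  0.1334] top sleeve pred [369.4889 202.2619]
```

```bash
python3 plan.py .5379 -.2101 .172 -.742; cat plan.py | tail -3; python3 mk.py
```

```text
plan [0.578 0.009 0.005] [-0.004  0.08  -0.053]
    d=R.inv().apply(np.array(pos)-o['tool_pos'])/.1;w=(R.inv()*T).as_rotvec()/(np.pi/2)
    print('plan',np.round(d,3),np.round(w,3))
if __name__=='__main__': a=[float(x) for x in sys.argv[1:]];plan(a[:3],a[3])
white rows 254-257 by col
[136 143 144 144 143 144 139  69   9  26 109 145 145 145 145 145 144 143
 132  89]
yellow 261-264
[  4   5   5   5   4   5  23 174 162  89   4   4   4   4   5   4   5   4
   4   3]
```

Emit:
drive_tool --deltas "0.2 0 0 0 0.03 -0.02 40; 0.4 0 0 0 0.06 -0.04 40; 0.58 0.01 0 0 0.08 -0.053 40; 0.58 0.01 0 0 0.08 -0.053 40; 0.58 0.01 0 0 0.08 -0.053 40"

```text
time: 26.7
tool_pos: [0.5376, -0.21, 0.172]
ee_rot: [-3.136, 0.002, -0.743]
wrist_force: [-0.1, -0.0, -0.1]
width: 0.037
finger_force: 0.0
```

```bash
python3 plan.py .5379 -.2101 .125 -.742
```

```text
plan [0.004 0.002 0.47 ] [-0.004  0.001 -0.001]
```

Emit:
drive_tool --deltas "0 0 0.1 0 0 0 40; 0 0 0.22 0 0 0 40; 0 0 0.34 0 0 0 40; 0 0 0.42 0 0 0 40; 0 0 0.47 0 0 0 40"

```text
time: 27.2
tool_pos: [0.5374, -0.2096, 0.1233]
ee_rot: [-3.136, 0.003, -0.742]
wrist_force: [-0.1, -0.6, -0.1]
width: 0.0399
finger_force: 0.0
```

Emit:
drive_tool --deltas "0 0 0 0 0 0 25; 0 0 0 0 0 0 10; 0 0 0 0 0 0 0; 0 0 0 0 0 0 0; 0 0 0 0 0 0 0"

```text
time: 27.7
tool_pos: [0.5392, -0.2097, 0.126]
ee_rot: [-3.133, -0.001, -0.742]
wrist_force: [2.8, 2.4, 1.2]
width: 0.0165
finger_force: 29.9
```

```bash
python3 ends.py 2>/dev/null|head -1; python3 mk.py
```

```text
[ 0.5392 -0.2097  0.126 ] [2.8125 2.4106 1.2005] [ 0.4599 -0.3793  0.0051]
white rows 254-257 by col
[133 141 146 144 144 145 139  69   9  26 109 145 145 145 145 144 144 144
 132  90]
yellow 261-264
[  4   5   3   4   4   5  24 174 161  89   5   5   4   4   5   4   5   4
   4   3]
```

Emit:
drive_tool --deltas "0 0 -0.03 0 0 0 0; 0 0 -0.06 0 0 0 0; 0 0 -0.09 0 0 0 0; 0 0 -0.12 0 0 0 0; 0 0 -0.15 0 0 0 0"

```text
time: 28.35
tool_pos: [0.5374, -0.2086, 0.127]
ee_rot: [-3.136, 0.011, -0.742]
wrist_force: [18.3, -2.8, -45.4]
width: 0.0169
finger_force: 29.9
```

Emit:
drive_tool --deltas "0.01 0 0.06 0 0 0 0; 0.02 0 0.08 0 -0.02 0 0; 0.03 0 0.08 0 -0.035 0 0; 0.04 0 0.08 0 -0.05 0 0; 0.04 0 0.08 0 -0.05 0 0"

```text
time: 28.85
tool_pos: [0.5391, -0.2098, 0.1273]
ee_rot: [-3.135, 0.092, -0.741]
wrist_force: [0.7, 7.4, -9.7]
width: 0.0166
finger_force: 30.0
```

```bash
python3 ends.py 2>/dev/null|head -1; python3 mk.py|head -2
```

```text
[ 0.5391 -0.2098  0.1273] [ 0.7017  7.4105 -9.655 ] [ 1.1999 -0.4674 -0.1104]
white rows 254-257 by col
[138 143 143 145 144 144 136  53  10  26 109 145 145 144 145 145 145 144
```

Emit:
drive_tool --deltas "-0.01 -0.015 0 0 0 0 0; -0.01 -0.015 0 0 0 -0.015 0; -0.01 -0.015 -0.02 0 0 -0.03 0; -0.01 -0.015 -0.04 0 0 -0.03 0; -0.01 -0.015 -0.06 0 0 -0.03 0"

```text
time: 29.5
tool_pos: [0.5385, -0.2098, 0.1279]
ee_rot: [-3.135, 0.093, -0.694]
wrist_force: [7.0, 2.3, -41.1]
width: 0.0166
finger_force: 30.0
```

```bash
python3 ends.py 2>/dev/null|head -1; python3 mk.py|head -2
```

```text
[ 0.5385 -0.2098  0.1279] [  6.9967   2.3491 -41.1385] [-0.1604 -1.6311 -0.199 ]
white rows 254-257 by col
[132 143 144 144 142 143 143 103  11  29  80 144 145 145 145 145 145 143
```

Emit:
drive_tool --deltas "0 0 -0.03 0 0 0.03 0; 0 0 -0.05 0 0 0.06 0; 0 0 -0.06 0 0 0.1 0; 0 0 -0.06 0 0 0.14 0; 0 0 -0.06 0 0 0.18 0"

```text
time: 30.15
tool_pos: [0.5379, -0.2088, 0.1311]
ee_rot: [3.121, 0.096, -0.978]
wrist_force: [5.3, 2.9, -43.7]
width: 0.0187
finger_force: 33.0
```

```bash
python3 ends.py 2>/dev/null|head -1; python3 mk.py|head -2; python3 -c "
from h import *
print(robot.get_obs()['width'])"
```

```text
[ 0.5379 -0.2088  0.1311] [  5.3453   2.933  -43.7329] [ 0.1608 -1.5323  0.6898]
white rows 254-257 by col
[134 143 145 144 143 144 137  69   9  26 109 145 144 145 144 144 144 144
0.01883544776675862
```

Emit:
drive_tool --deltas "0 0 -0.01 0 0 -0.06 0; 0 0 -0.02 0 0 -0.12 0; 0 0 -0.03 0 0 -0.06 0; 0 0 -0.04 0 0 0 0; 0 0 -0.05 0 0 0.03 0"

```text
time: 30.8
tool_pos: [0.5375, -0.2087, 0.1348]
ee_rot: [3.115, 0.098, -1.026]
wrist_force: [5.0, 2.7, -49.7]
width: 0.0193
finger_force: 32.9
```

Emit:
drive_tool --deltas "0 0 0 0 0 -0.06 0; 0 0 -0.02 0 0 -0.12 0; 0 0 -0.03 0 0 -0.06 0; 0 0 -0.04 0 0 0 0; 0 0 -0.05 0 0 -0.06 0"

```text
time: 31.3
tool_pos: [0.5375, -0.2088, 0.1416]
ee_rot: [3.124, 0.1, -0.928]
wrist_force: [2.1, 4.5, -39.2]
width: 0.0165
finger_force: 29.1
```

```bash
python3 ends.py 2>/dev/null|head -1; python3 mk.py|head -2; python3 - <<'E'
from h import *
print(robot.get_obs()['width'])
s=snapshot('side');h=cv2.cvtColor(s['img'],cv2.COLOR_RGB2HSV).astype(int)
m=(((h[...,0]<8)|(h[...,0]>172))&(h[...,1]>130)&(h[...,2]>60))[190:280,300:460].astype(np.uint8)
n,l,st,ce=cv2.connectedComponentsWithStats(m)
for i in range(1,n):
    if st[i,4]>8: print('red',ce[i]+[300,190],st[i]+[300,190,0,0,0])
E
```

```text
[ 0.5375 -0.2088  0.1416] [  2.1316   4.4561 -39.2449] [ 0.4044 -0.9167  0.203 ]
white rows 254-257 by col
[133 143 144 144 144 144 137  69  10  26 109 144 146 144 144 144 144 144
0.01649221989659072
red [365.41886792 228.08679245] [352 223  27  11 265]
red [421.25581395 230.30232558] [419 226   7  11  43]
```

The key slid up only a little before the grip gave. Comparing its yaw with the mark, the key has over-rotated about 20° into the socket's soft walls and wedged. The plug is firm against its stop, so I'll grip at the arm's middle for leverage and turn the key over to its next free seat, 60° on.

Emit:
drive_tool --deltas "0 0 0 0 0 0 20; 0 0 0 0 0 0 40; 0 0 0 0 0 0 40; 0 0 -0.2 0 0 0 40; 0 0 -0.4 0 0 0 40"

```text
time: 32.0
tool_pos: [0.5454, -0.216, 0.1983]
ee_rot: [3.134, 0.073, -0.931]
wrist_force: [0.8, -0.2, 0.7]
width: 0.0396
finger_force: 0.0
```

Emit:
drive_tool --deltas "-0.2 0.03 0 0 0.02 -0.03 40; -0.4 0.06 0 0 0.04 -0.06 40; -0.64 0.09 0 0 0.064 -0.09 40; -0.64 0.09 0 0 0.064 -0.09 40; -0.64 0.09 0 0 0.064 -0.09 40"

```text
time: 32.5
tool_pos: [0.5003, -0.1696, 0.2032]
ee_rot: [3.139, -0.028, -0.789]
wrist_force: [0.2, -0.7, -0.1]
width: 0.0398
finger_force: 0.0
```

```bash
cat > kf.py <<'E'
from h import *
from scipy.optimize import least_squares
np.set_printoptions(precision=4,suppress=True)
s=snapshot('side');h=cv2.cvtColor(s['img'],cv2.COLOR_RGB2HSV).astype(int)
m=(((h[...,0]<8)|(h[...,0]>172))&(h[...,1]>130)&(h[...,2]>60))[190:280,300:460].astype(np.uint8)
n,l,st,ce=cv2.connectedComponentsWithStats(m)
L=sorted([(st[i,4],*(ce[i]+[300,190])) for i in range(1,n) if st[i,4]>25],reverse=True);print(L)
c=np.array([.5445,-.2162]);sl=np.array(L[0][1:]);bd=np.array(L[1][1:])
def pt(v,r):
    yaw,th=v[:2];u=np.r_[np.cos(yaw),np.sin(yaw),0];ua=u*np.cos(th)-np.r_[0,0,np.sin(th)];up=u*np.sin(th)+np.r_[0,0,np.cos(th)]
    return np.r_[c,.085+.0098*abs(np.sin(th))+v[4]]+.052*up+r*ua
def res(v):
    b=v[2:4];return np.r_[proj(s,pt(v,.0195))+b-bd,proj(s,pt(v,.129))+b-sl,b/.7,v[4]/.003]
q=least_squares(res,[2.4,.05,0,0,0]);print(q.x,np.degrees(q.x[:2]),'r60',pt(q.x,.06),'r75',pt(q.x,.075),res(q.x))
E
python3 kf.py; python3 mk.py|head -2; python3 plan.py .4915 -.1632 .118 -.785
```

```text
[(np.int32(245), np.float64(364.334693877551), np.float64(229.89795918367346)), (np.int32(75), np.float64(421.64), np.float64(230.97333333333333))]
[ 2.3625  0.0042  0.0482 -0.0132  0.0004] [135.3598   0.2392] r60 [ 0.5017 -0.1739  0.1372] r75 [ 0.491  -0.1633  0.1371] [-0.4852  0.0484  0.3868 -0.0216  0.0688 -0.0188  0.1311]
white rows 254-257 by col
[134 143 144 145 144 145 139  69  10  26 109 145 145 145 144 144 144 143
plan [-0.132  0.013  0.831] [ 0.002 -0.016 -0.003]
```

Emit:
drive_tool --deltas "-0.13 0.01 0.2 0 -0.016 0 40; -0.13 0.01 0.45 0 -0.016 0 40; -0.13 0.01 0.7 0 -0.016 0 40; -0.13 0.01 0.83 0 -0.016 0 40; -0.13 0.01 0.83 0 -0.016 0 30"

```text
time: 33.1
tool_pos: [0.4897, -0.162, 0.1137]
ee_rot: [3.135, 0.008, -0.79]
wrist_force: [0.1, 0.6, 0.7]
width: 0.0353
finger_force: 0.0
```

Emit:
drive_tool --deltas "0 0 0 0 0 0 15; 0 0 0 0 0 0 0; 0 0 0 0 0 0 0; 0 0 0 0 0 0 0; 0 0 0 0 0 0 0"

```text
time: 33.6
tool_pos: [0.4915, -0.1622, 0.1172]
ee_rot: [3.138, 0.001, -0.789]
wrist_force: [2.1, -0.5, 1.7]
width: 0.0167
finger_force: 30.0
```

Emit:
drive_tool --deltas "0.004 -0.08 0 0 0 0.067 0; 0.016 -0.157 0 0 0 0.133 0; 0.037 -0.233 0 0 0 0.2 0; 0.065 -0.307 0 0 0 0.267 0; 0.1 -0.378 0 0 0 0.333 0"

```text
time: 34.1
tool_pos: [0.5247, -0.1422, 0.116]
ee_rot: [3.136, 0.001, -1.316]
wrist_force: [1.0, -2.0, -2.3]
width: 0.017
finger_force: 30.0
```

```bash
python3 ends.py 2>/dev/null|head -1; python3 kf.py;python3 mk.py|head -2
```

```text
[ 0.5247 -0.1422  0.116 ] [ 0.9609 -2.0047 -2.293 ] [-0.2556 -0.0836  0.0385]
[(np.int32(84), np.float64(362.29761904761904), np.float64(202.14285714285714)), (np.int32(65), np.float64(420.4153846153846), np.float64(226.86153846153846))]
[ 1.8772  0.0495 -1.7329 -0.7554  0.0032] [107.5543   2.8335] r60 [ 0.5257 -0.1566  0.1376] r75 [ 0.5211 -0.1423  0.1369] [-1.4826 -1.6046  5.0188  3.1459 -2.4756 -1.0791  1.0589]
white rows 254-257 by col
[134 143 143 144 143 145 138  70   9  26 109 145 145 145 144 144 144 144
```

It snapped through: the forces are gone and the mark still sits at tight. Lifting.

Emit:
drive_tool --deltas "0 0 -0.04 0 0 0 0; 0 0 -0.08 0 0 0 0; 0 0 -0.13 0 0 0 0; 0 0 -0.18 0 0 0 0; 0 0 -0.24 0 0 0 0"

```text
time: 34.8
tool_pos: [0.5237, -0.1416, 0.1402]
ee_rot: [3.134, 0.003, -1.312]
wrist_force: [-0.1, -0.5, -3.5]
width: 0.0165
finger_force: 30.0
```

```bash
python3 ends.py 2>/dev/null|head -1; python3 mk.py|head -2; python3 plan.py .5345 .1857 .18 3.014; python3 -c "
from h import *
o=robot.get_obs();print(o['width'],o['joint_positions'])"
```

```text
[ 0.5237 -0.1416  0.1402] [-0.1065 -0.5429 -3.5056] [0.0648 0.1435 0.0618]
white rows 254-257 by col
[134 143 144 144 144 144 138  69  10  26 109 144 145 145 145 145 144 144
plan [-3.144 -0.933 -0.394] [ 0.003 -0.003  1.246]
0.016658865886779454 [-3.67336958e-01  9.84626952e-02  1.48710002e+00 -2.24643733e-03
  1.56097597e+00  2.51534395e+00]
```

Free, and the weight is in hand. q6 is near its limit, so I'll carry the key to the rack turning the long way round, counter-clockwise.

Emit:
drive_tool --deltas "0 0 -0.3 0 0 0 0; 0 0 -0.6 0 0 0 0; -0.16 -0.04 -0.6 0 0 -0.09 0; -0.32 -0.09 -0.6 0 0 -0.18 0; -0.48 -0.13 -0.6 0 0 -0.27 0"

```text
time: 35.45
tool_pos: [0.5249, -0.0918, 0.1998]
ee_rot: [3.136, 0.004, -0.882]
wrist_force: [-0.5, 0.9, -2.5]
width: 0.0167
finger_force: 30.0
```

Emit:
drive_tool --deltas "-0.11 -0.09 0 0 0 -0.09 0; -0.22 -0.18 0 0 0 -0.18 0; -0.33 -0.27 0 0 0 -0.28 0; -0.44 -0.36 0 0 0 -0.37 0; -0.54 -0.44 0 0 0 -0.47 0"

```text
time: 35.95
tool_pos: [0.5247, -0.022, 0.1994]
ee_rot: [3.141, 0.007, -0.15]
wrist_force: [1.3, 0.5, -2.7]
width: 0.0167
finger_force: 30.0
```

Emit:
drive_tool --deltas "-0.02 -0.14 0 0 0 -0.09 0; -0.04 -0.28 0 0 0 -0.18 0; -0.06 -0.42 0 0 0 -0.28 0; -0.08 -0.56 0 0 0 -0.37 0; -0.1 -0.69 0 0 0 -0.47 0"

```text
time: 36.45
tool_pos: [0.5256, 0.0476, 0.1994]
ee_rot: [-3.138, 0.006, 0.581]
wrist_force: [0.3, -0.4, -2.4]
width: 0.0167
finger_force: 30.0
```

Emit:
drive_tool --deltas "0.08 -0.12 0 0 0 -0.09 0; 0.16 -0.23 0 0 0 -0.18 0; 0.24 -0.35 0 0 0 -0.28 0; 0.32 -0.46 0 0 0 -0.37 0; 0.39 -0.58 0 0 0 -0.47 0"

```text
time: 36.95
tool_pos: [0.5269, 0.1173, 0.1993]
ee_rot: [-3.134, 0.002, 1.312]
wrist_force: [-0.2, 0.8, -2.5]
width: 0.0168
finger_force: 30.0
```

Emit:
drive_tool --deltas "0.1 -0.02 0 0 0 -0.09 0; 0.2 -0.05 0 0 0 -0.18 0; 0.3 -0.07 0 0 0 -0.28 0; 0.4 -0.1 0 0 0 -0.37 0; 0.48 -0.12 0 0 0 -0.47 0"

```text
time: 37.45
tool_pos: [0.5278, 0.1668, 0.1993]
ee_rot: [-3.135, -0.003, 2.044]
wrist_force: [0.2, 0.7, -3.3]
width: 0.0167
finger_force: 30.0
```

Emit:
drive_tool --deltas "0 0 0 0 0 -0.09 0; 0 0 0 0 0 -0.18 0; 0 0 0 0 0 -0.28 0; 0 0 0 0 0 -0.37 0; 0 0 0 0 0 -0.47 0"

```text
time: 37.95
tool_pos: [0.5279, 0.1662, 0.1993]
ee_rot: [-3.138, -0.007, 2.774]
wrist_force: [-0.2, -0.3, -3.8]
width: 0.0168
finger_force: 30.0
```

```bash
python3 plan.py .534 .1857 .18 3.014; cat > e2.py <<'E'
from ov import *
o=robot.get_obs();k=o['ee_rot'][2]-np.pi;u=np.r_[np.cos(k),np.sin(k),0]
ax=o['tool_pos']+[0,0,.021];ax0=ax-.075*u   # arm axis at short arm
print(o['tool_pos'],o['ee_rot'],o['wrist_force'],o['width'])
for cam in('side','top'):
    sn=snapshot(cam);h=cv2.cvtColor(sn['img'],cv2.COLOR_RGB2HSV).astype(int)
    m=(((h[...,0]<8)|(h[...,0]>172))&(h[...,1]>130)&(h[...,2]>60)).astype(np.uint8)
    n,l,st,ce=cv2.connectedComponentsWithStats(m)
    for r in(.0195,.129):
        p=proj(sn,ax0+r*u);c=[(round(float(np.hypot(*(ce[i]-p))),1),np.round(ce[i]-p,1),int(st[i,4])) for i in range(1,n) if st[i,4]>8 and np.hypot(*(ce[i]-p))<18]
        print(cam,r,p,c)
E
python3 e2.py
```

```text
plan [0.012 0.204 0.193] [-0.001 -0.004 -0.153]
[0.5279 0.1662 0.1993] [-3.1385 -0.0067  2.7744] [-0.177  -0.3379 -3.7635] 0.016806306633833784
side 0.0195 [269.1578 115.0616] [(0.5, array([0.1, 0.5]), 62)]
side 0.129 [315.8962 103.742 ] [(1.7, array([0.7, 1.6]), 224)]
top 0.0195 [245.3218 185.5245] [(1.3, array([ 0.7, -1.1]), 40)]
top 0.129 [262.6423 144.3229] [(7.6, array([ 3.5, -6.7]), 55)]
```

Emit:
drive_tool --deltas "0 0.05 0.05 0 0 -0.05 0; 0.01 0.12 0.1 0 0 -0.1 0; 0.02 0.2 0.3 0 0 -0.153 0; 0.02 0.2 0.6 0 0 -0.153 0; 0.02 0.2 0.9 0 0 -0.153 0"

```text
time: 38.55
tool_pos: [0.5335, 0.1859, 0.1091]
ee_rot: [-3.141, -0.005, 3.005]
wrist_force: [0.4, 0.3, -3.2]
width: 0.0166
finger_force: 30.0
```

Emit:
drive_tool --deltas "0 0 0 0 0 0 0; 0 0 0 0 0 0 0; 0 0 0 0 0 0 0"

```text
time: 38.85
tool_pos: [0.5345, 0.1858, 0.1118]
ee_rot: [3.141, -0.003, 3.007]
wrist_force: [1.2, -0.2, -2.6]
width: 0.0165
finger_force: 30.0
```

```bash
python3 plan.py .533 .186 .053 3.014; python3 e2.py
```

```text
plan [ 0.014 -0.     0.588] [ 0.    -0.002 -0.004]
[0.5345 0.1858 0.1118] [ 3.1414 -0.0028  3.0073] [ 1.1776 -0.2068 -2.6136] 0.016496430156887586
side 0.0195 [271.8076 143.0437] [(0.5, array([0.5, 0.1]), 43)]
side 0.129 [309.6884 125.8229] [(3.8, array([2.8, 2.5]), 59)]
top 0.0195 [249.0878 188.7392] [(1.5, array([-0.1, -1.5]), 22)]
top 0.129 [255.7305 148.6938] [(9.3, array([ 3.5, -8.6]), 9)]
```

Emit:
drive_tool --deltas "0.014 0 0.1 0 0 -0.004 0; 0.014 0 0.2 0 0 -0.004 0; 0.014 0 0.28 0 0 -0.004 0; 0.014 0 0.34 0 0 -0.004 0; 0.014 0 0.38 0 0 -0.004 0"

```text
time: 39.45
tool_pos: [0.5311, 0.1856, 0.0703]
ee_rot: [-3.14, -0.008, 3.015]
wrist_force: [0.3, 0.1, -2.6]
width: 0.0165
finger_force: 30.0
```

Emit:
drive_tool --deltas "0 0 0.05 0 0 0 0; 0 0 0.1 0 0 0 0; 0 0 0.15 0 0 0 0; 0 0 0.18 0 0 0 0; 0 0 0.19 0 0 0 0"

```text
time: 39.95
tool_pos: [0.5313, 0.1856, 0.0525]
ee_rot: [-3.14, -0.007, 3.015]
wrist_force: [-1.8, -0.3, -0.8]
width: 0.0167
finger_force: 30.0
```

```bash
python3 e2.py
```

```text
[0.5313 0.1856 0.0525] [-3.1403 -0.0068  3.0146] [-1.7964 -0.3157 -0.8221] 0.01670067220794475
side 0.0195 [272.9886 161.6979] [(0.5, array([0.4, 0.3]), 37)]
side 0.129 [308.8582 144.3102] []
top 0.0195 [253.1537 192.6161] [(1.1, array([-0.3, -1.1]), 21)]
top 0.129 [259.1062 154.705 ] []
```

The key is seated: band at top (252.9,191.5) against (253.0,191.9) originally. Letting go.

Emit:
drive_tool --deltas "0 0 0 0 0 0 20; 0 0 0 0 0 0 34; 0 0 0 0 0 0 40; 0 0 0 0 0 0 40; 0 0 0 0 0 0 40"

```text
time: 40.55
tool_pos: [0.5317, 0.1857, 0.0528]
ee_rot: [-3.141, -0.006, 3.015]
wrist_force: [0.8, -0.1, 0.6]
width: 0.0397
finger_force: 0.0
```

Emit:
drive_tool --deltas "0 0 -0.1 0 0 0 40; 0 0 -0.3 0 0 0 40; 0 0 -0.6 0 0 0 40; 0 0 -1 0 0 0 40; 0 0 -1 0 0 0 40"

```text
time: 41.05
tool_pos: [0.5358, 0.1866, 0.1606]
ee_rot: [3.138, 0.006, 3.015]
wrist_force: [1.0, 0.2, 0.5]
width: 0.04
finger_force: 0.0
```

Emit:
drive_tool --deltas "0.4 0 -0.3 0 0 0 40; 0.8 0 -0.5 0 0 0 40; 1 0 -0.5 0 0 0 40; 1 0 -0.5 0 0 0 40"

```text
time: 41.45
tool_pos: [0.4319, 0.1989, 0.2048]
ee_rot: [3.141, -0.004, 3.016]
wrist_force: [-0.1, -0.0, -0.4]
width: 0.0399
finger_force: 0.0
```

Emit:
drive_tool --deltas "0.4 -0.3 0 0 0 0 40; 0.8 -0.7 0 0 0 0 40; 1 -1 0 0 0 0 40; 1 -1 0 0 0 0 40"

```text
time: 41.85
tool_pos: [0.3197, 0.1097, 0.2037]
ee_rot: [-3.139, -0.005, 3.011]
wrist_force: [0.6, -0.3, 1.0]
width: 0.0402
finger_force: 0.0
```

```bash
python3 mk.py|head -2; python3 - <<'E'
from h import *
np.set_printoptions(precision=1,suppress=True)
for c in('side','top'):
    sn=snapshot(c);f=cv2.imread(f'pics/{c}0.png')[:,:,::-1].copy();save(sn,c+'9')
    for nm,im in(('before',f),('after',sn['img'])):
        h=cv2.cvtColor(im,cv2.COLOR_RGB2HSV).astype(int);b=(slice(130,215),slice(210,330))
        for col,m in(('red',((h[...,0]<8)|(h[...,0]>172))&(h[...,1]>130)&(h[...,2]>60)),('blue',(abs(h[...,0]-112)<12)&(h[...,1]>130))):
            n,l,st,ce=cv2.connectedComponentsWithStats(m[b].astype(np.uint8));print(c,nm,col,[(ce[i]+[210,130],int(st[i,4])) for i in range(1,n) if st[i,4]>10])
o=robot.get_obs();print(o['tool_pos'],o['time'])
E
```

```text
white rows 254-257 by col
[135 144 145 145 144 144 139  69   9  26 108 145 145 145 144 144 144 144
side before red [(array([308.6, 145.2]), 132), (array([272.5, 162.4]), 40)]
side before blue [(array([287.2, 133.2]), 71), (array([257.4, 146.6]), 21)]
side after red [(array([309.2, 145. ]), 128), (array([273.9, 162.9]), 42)]
side after blue [(array([287.2, 133.2]), 72)]
top before red [(array([259.3, 154.1]), 112), (array([253. , 191.9]), 29)]
top before blue [(array([232.6, 155.7]), 65), (array([227.1, 188.4]), 15)]
top after red [(array([259.5, 153.6]), 111), (array([254.1, 191.6]), 29)]
top after blue [(array([232.6, 155.7]), 65), (array([227.1, 188.4]), 15)]
[0.3 0.1 0.2] 42.0
```

```bash
python3 -c "
from bench import robot
print(robot.close_job())"
```

```text
the job is handed in; nothing more can be done
None
```

The job is handed in at about 42 s: the plug is tight with the white and yellow marks in line, and the red key is back in its own rack place; the key wedged in the socket after over-turning at the stop, and I freed it by turning it on 60° before lifting, with no movement of the mark seen after that.

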